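Fit the hook-in lid on the case in the drawer

ROBOT

A 6-joint arm with a two-finger parallel gripper is mounted at the origin on the work surface. World frame = base frame: x ahead of the robot, y to its left, z up, the work surface at z = 0. Lengths are in m, angles in rad, forces in N, time in s.
With the tool pointing down it reaches from about 0.425 to 0.925 m from the base axis. Payload 12.5 kg.
Tool frame: the origin (TCP) lies midway between the tips of the shut fingers; the grasp point (between the pads) lies env.pinch_z behind it (env.pinch_z is the distance from the TCP to the grasp point, in m); z points along the fingers, y is the line along which they close (so a half turn about z gives the same grasp; the last joint's range is limited). The gripper opens to 85 mm and grips with 20 to 120 N. Pads are 22 mm wide; open, the fingers measure 114 mm over their backs; the gripper's body (76 mm by 85 mm) begins 54 mm behind the grasp point. The pads swing forward as they close: fully open they stand 13 mm farther back than shut.
Start: joints at [-1.401, 0.491, 1.559, -0, 1.092, -0.106], TCP at [0.17, -0.601, 0.205] pointing down, gripper open.
Joint ranges: [-3.1, 3.1], [-0.84, 2.19], [0.05, 2.79], [-1.13, 4.28], [0.06, 2.93], [-2.69, 2.69]. Speed limits (rad/s): [2.22, 2.22, 2.79, 3.14, 3.14, 3.14].

INTERFACE

Orientations are given as a unit quaternion [x, y, z, w].
In Python, from workcell import get_obs, imaging, hand_in, env gives the robot as it stands.
- The arm moves only by the tool servo_tool, never from a script. Its argument "steps" is a list that holds one entry, the list of rows, each a list of 7 numbers: the shift along the tool's x, y, z in m, then the turn, a rotation vector about the tool's x, y, z in rad, then the finger opening in m, from 0 to 0.0854. A call has 1 to 5 rows; each row shifts and turns the commanded pose from where the row before left it, along the tool's axes as they then stand; what a row does not reach is not made up. A row lasts 1/12 s, in which the tool goes at most 41.7 mm and 7.16 degrees, less where a joint would pass 70% of its speed; a pose out of reach is approached as far as the arm can. A call is refused whole if a number of a shift passes 0.0417 or a number of a turn 0.125, either way. A call with a gripper value outside its range is refused whole. The fingers move at their own pace and stop on an object; "force" is the grip in N (left out, the last holds). Time passes only in rows, so rows that do not move let the fingers close. It gives the time, the measured TCP pose, the force, the opening and the grip force at its end, in the units of the state.
- get_obs(): the state, without advancing time (a new reading comes with each control period).
- imaging.grab_frame(name): name is "scene" or "top" or "wrist"; returns a dict with "pixels" (384x512x3 uint8, red, green, blue), "range_z" (384x512 float32, m along the optical axis (not along the pixel's ray), 0 where there is no reading), "K" (3x3 intrinsics, pixels), "origin" and "orientation" of the camera in the world. Camera axes: x right, y up, looking along -z (the intrinsics and any distortion apply to the point x, -y, -z); pixel columns grow to the right and rows downward; lengths in m; the calibration is good to about 2 mm. A picture is of the moment at which its call begins.
- hand_in(): hands the job in; it is judged then, once.
The state is a dict: "clock": time; "q": joint angles; "joint_velocities": joint speeds; "tau": joint torques, N m; "tcp_pos": TCP position; "eef_rot": TCP orientation; "contact_force": force on the tool from outside, world axes, zero at the start; "wrist_torque": the same for the moment, N m; "opening": finger opening in m; "finger_force": force on a finger pad.
Only numpy, scipy, OpenCV 4.12 (cv2) and the standard library are available. Lean on these libraries where they do the work, as an engineer would, in place of code of your own. Each camera call takes 0.05 s, during which the arm holds its last target. There are 200 camera calls.

TASK

Pull the small cabinet's drawer fully open by its handle, then take the wooden lid from the sloping rest and close the case in the drawer with it: tuck one short end of the lid under the strip at the handle end of the case and push it up to the stop there, and lower the other end until the lid lies flat and flush in its frame. Do not force it, leave the drawer open, and do not knock the other things on the counter about.

Things in the scene. Friction and masses are not known exactly. Their poses are not given: they have to be found in the camera images.
- cabinet: Low cream cabinet, fixed, 240 deep (x) x 236 wide (y; top board 248) x 112 mm high, one drawer in its front. Origin: centre of its underside; its -x axis points out of the front, the way the drawer opens. It stands left or right of the counter's middle, turned up to 0.18 rad.
- drawer (a joint): Opening of the drawer in m: 0 shut, 0.200 at the open stop. It starts 0 to 20 mm open, slides stiffly (about 8 N) and stays where it is left. Front panel 210 mm wide, 16 thick, its top edge 90 mm above the counter; the drawer's other sides are lower (57 mm above the counter).
- drawer_handle (a point): Centre of the drawer's handle: a dark round horizontal bar, 12 mm thick, 90 mm long along the cabinet's y, 72 mm above the counter, its centre line 42 mm in front of the drawer's front face (36 mm free behind it). Axes as the cabinet's. Moves with the drawer.
- case_place (a point): Middle of the place in the drawer for the open wooden case: at ledge height, 52 mm above the counter, 102.5 mm behind the drawer's front face; axes as the cabinet's (+x away from the handle). The case is wedged in firmly, square to the drawer but up to 12 mm off along x and 7 mm along y from this point: not reported, so feel for its frame and stop. The lid's origin ends over the case's own centre.
- near_ledge (a point): On the near ledge, 39.5 mm to -x of case_place, same height and axes, if the case stood exactly there. Measured from the case's own centre: frame 8 mm high, inner faces at x = +66.5 and y = +-50 mm; ledge about 10 mm wide inside it, but 42 mm wide at the near (-x, handle) end, where a stop wall stands at x = -66.5 mm with the keeper strip on top.
- keeper (a point): Middle of the keeper strip's lower free edge, if the case stood exactly at case_place: x = -54.5, z = +13 mm from there, same axes. The strip is 5 mm thick and spans 12 mm from this edge to the stop wall. The lid has 3 mm play lengthwise, 4 mm sideways; it cannot go in level: slant it about 10 degrees (above 20 it does not fit), near end under the strip to the stop, then lower the far end.
- lid: Light wooden lid: board 130 (x) x 96 (y) x 8 mm, with an upright grip bar in the middle of its top, 12 thick (x), 70 long (y), 24 mm high above the board. About 0.2 kg. Origin: centre of the board's underside; z out of its top; both ends alike. It starts loose on the organiser's sloping rest, slanted 0.56 rad (32 degrees), low end (-x) towards the robot, against a 6 mm lip.
- organiser: Fixed brown wooden desk organiser, base 305 x 160 x 12 mm, on the other side of the counter's middle from the cabinet. Its front (-x) part is a sloping rest 150 mm wide, rising away from the robot at 0.56 rad; behind it a low pen tray. Origin: on the underside, 62.5 mm to +x of the base's centre. The lid's origin starts 150 mm to -x of it, 51 mm above the counter, up to 15 mm aside.
- candle_jar: Bystander: closed jar 50 mm across, 55 mm high, between rest and cabinet. Origin: underside.
- tin: Bystander: can 56 mm across, 90 mm high, at the back in the middle. Origin: underside.
- mug: Bystander: white mug, 80 mm across, 90 mm high. Origin: underside.
- remote: Bystander: black remote control 150 x 45 x 18 mm lying in the middle, nearest the robot. Origin: underside.
- bowl: Bystander: blue bowl 140 mm across, 50 mm high. Origin: underside.
- books: Bystander: two stacked books, 160 x 110 x 45 mm. Origin: underside.
- dish: Bystander: glass dish 80 mm across, 30 mm high, on top of the cabinet. Origin: underside.
Mind the look-alikes: they are no part of the job. Leave any turquoise look-alike of the lid alone.

How it is judged:
On the way, in this order (a step that is already met when the one before it is completed fails the run):
1. the drawer is pulled fully open (at least 190 of 200 mm) while the lid is still on its rest (value of joint drawer above 0.19 m and distance of lid from where it was at the start of the episode below 0.03 m), for 0.2 s.
2. the lid is seated flat and flush in its frame (x of lid in the frame of case_place between -0.015 and 0.015 m and y of lid in the frame of case_place between -0.011 and 0.011 m and z of lid in the frame of case_place between -0.0025 and 0.002 m and angle between lid's own z axis and vertical below 0.03 rad and angle between the x axis of lid and the x axis of case_place, either way round below 0.06 rad), for 0.2 s.
At the end, for the whole second after the job is handed in: The lid lies on the ledge inside the case's frame: origin +2 / -2.5 mm from ledge height, within 15 mm lengthwise and 11 mm sideways of case_place, level within 0.03 rad, its length along the case within 0.06 rad (either way round), at rest; the drawer still open at least 185 mm (all of step 2 and value of joint drawer above 0.185 m and linear speed of lid below 0.02 m/s and velocity of joint drawer below 0.02 m/s); the robot touches nothing.
It fails at once if the lid is forced: pressed on the drawer or case with more than 40 N (contact force between lid and cabinet above 40 N).
It fails at once if another thing on the counter is shoved more than 30 mm (distance of any of candle_jar, tin, mug, remote, bowl, books from where it was at the start of the episode above 0.03 m).
It fails at once if the glass dish on the cabinet is shoved more than 30 mm (distance of dish from where it was at the start of the episode above 0.03 m).
It also fails if it takes over 67 s, if anything falls off the work surface, if the arm or the gripper's body presses on something with over 40 N, if the wrist force passes 120 N, or if a joint passes its speed limit or range.

## Working session

There is one attempt and no reset: what is moved stays moved. The work goes in short steps, Python scripts to look and compute and a tool call to move; the robot and the scene stay as the last step left them, time stands still between calls to the robot, and variables do not carry over. Pictures are saved under pics/ and viewed, at most 10 in all, crops included, and the job is handed in when it is done.

Besides the shell and the picture viewer there is one more tool, called after ">>>" as name(argument=value, ...), one argument or row to a line, values as JSON. servo_tool: Moves the arm, as the interface text tells. Its arguments: {"type":"object","properties":{"steps":{"type":"array","items":{"type":"array","items":{"type":"array","items":{"type":"number"}}}},"force":{"type":"number"}},"required":["steps"]}

```bash
mkdir -p pics; ls; python3 - <<'E'
from workcell import get_obs, imaging, env
import cv2,numpy as np
print(get_obs(), env.pinch_z)
fs=[]
for n in("scene","top"):
    f=imaging.grab_frame(n); np.savez(n+".npz",**f); print(n,f["K"],f["origin"],f["orientation"],[k for k in f]); 
    cv2.imwrite(f"pics/{n}0.png",f["pixels"][:,:,::-1])
E
```

```text
pics
{'clock': 0.0, 'q': array([-1.40062394e+00,  4.91542363e-01,  1.55945678e+00,  1.09810551e-05,
        1.09167946e+00, -1.05635882e-01]), 'joint_velocities': array([-0.00143013, -0.0002565 ,  0.00037103,  0.00082738,  0.00182116,
       -0.00051494]), 'tau': array([-1.59473249e-03, -6.18464828e+01, -2.61591214e+01, -2.33845276e-04,
        4.10331442e-03,  3.93607664e-06]), 'tcp_pos': array([ 0.17016293, -0.60112746,  0.20463591]), 'eef_rot': array([ 9.90506487e-01,  1.37464920e-01, -1.26494869e-05, -5.42851641e-04]), 'contact_force': array([-0.1440429 , -0.76183444, -0.40575124]), 'wrist_torque': array([-0.00665007, -0.00759702, -0.01039094]), 'finger_force': 0.0, 'opening': 0.08555683419491115} 0.0187
scene [[481.86034254   0.         253.02395217]
 [  0.         481.86034254 186.03200396]
 [  0.           0.           1.        ]] [ 1.42797231 -0.29438674  1.03515161] [0.3097489  0.23755531 0.5389195  0.74645084] ['pixels', 'range_z', 'K', 'origin', 'orientation']
top [[472.48180604   0.         253.64246037]
 [  0.         472.48180604 198.21083254]
 [  0.           0.           1.        ]] [0.18327391 0.00585059 1.71936953] [ 0.06178843 -0.07664367 -0.69709621  0.71018647] ['pixels', 'range_z', 'K', 'origin', 'orientation']
```

View pics/top0.png

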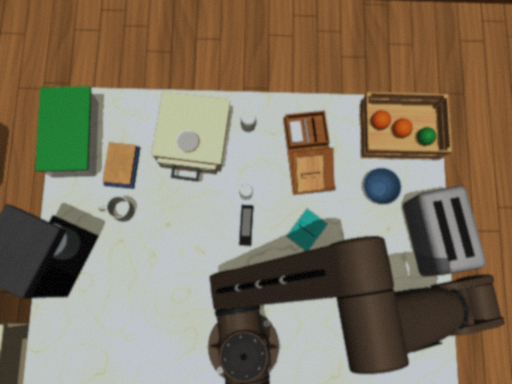

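View pics/scene0.png

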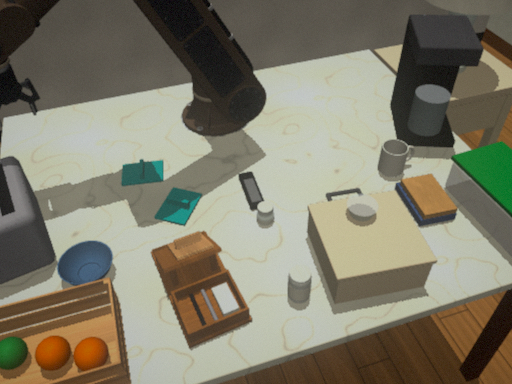

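The top view shows the cream cabinet at (192,130) with its dark handle at (186,173). The wooden lid is on the rest at (312,170), and a turquoise look-alike is at (307,230). The scene view shows the wooden lid at (190,245), with turquoise boards at (143,172) and (178,206). The wooden one on the organiser's slope matches the description.

```bash
cat > h.py <<'E'
import numpy as np,cv2
from scipy.spatial.transform import Rotation as R
def cloud(f):
    K=f["K"];z=f["range_z"];v,u=np.mgrid[:z.shape[0],:z.shape[1]]
    p=np.stack([(u-K[0,2])/K[0,0]*z,-(v-K[1,2])/K[1,1]*z,-z],-1)
    return R.from_quat(f["orientation"]).apply(p.reshape(-1,3)).reshape(p.shape)+f["origin"]
def rect(P):
    c,s,a=cv2.minAreaRect((P[:,:2]*1000).astype(np.float32)); return np.round(c,1),np.round(s,1),a
E
python3 - <<'E'
from h import *
for n in("top","scene"):
    f=dict(np.load(n+".npz"));P=cloud(f);z=P[...,2];px=f["pixels"].astype(int);ok=f["range_z"]>0
    hsv=cv2.cvtColor(f["pixels"],cv2.COLOR_RGB2HSV)
    print(n,"table z",np.median(z[ok&(abs(z)<.02)]))
    reg=(P[...,0]>.4)&(P[...,0]<1.1)&(P[...,1]>.0)&(P[...,1]<.45)
    m=ok&reg&(z>.1)&(z<.125)&(hsv[...,0]>18)&(hsv[...,0]<40)
    k,l,s,_=cv2.connectedComponentsWithStats(m.astype(np.uint8));i=1+s[1:,4].argmax();Q=P[l==i]
    print("cabtop",rect(Q),np.median(Q[:,2]),len(Q))
    # handle: dark pixels near z .072
    dk=ok&reg&(px.max(-1)<90)&(z>.05)&(z<.09)
    print("handle",dk.sum());
    if dk.sum()>3: print(rect(P[dk]),np.median(P[dk],0), np.argwhere(dk).min(0),np.argwhere(dk).max(0))
    # lid board by plane; brown
    reg=(P[...,0]>.4)&(P[...,0]<.95)&(P[...,1]<0)&(P[...,1]>-.35)
    b=ok&reg&(hsv[...,1]>90)&(hsv[...,0]<20)&(z>.008)
    k,l,s,_=cv2.connectedComponentsWithStats(b.astype(np.uint8));i=1+s[1:,4].argmax();Q=P[l==i]
    print("organiser",rect(Q),Q[:,2].min(),Q[:,2].max(),len(Q), s[i])
    sl=Q
    # mild: bright lighter wood
    v=hsv[...,2][l==i]; print(np.percentile(v,[5,25,50,75,95]))
    for nm,c in(("turq",(hsv[...,0]>80)&(hsv[...,0]<100)&(hsv[...,1]>120)),):
        k,l2,s,ce=cv2.connectedComponentsWithStats((c&ok).astype(np.uint8))
        for j in range(1,k):
            if s[j,4]>60: print(nm,ce[j].round(),np.median(P[l2==j],0).round(3),P[l2==j][:,2].max().round(3))
    img=cv2.resize(f["pixels"][150:320,130:300] if n=="scene" else f["pixels"][90:250,140:350],None,fx=4 if n=="scene" else 3,fy=4 if n=="scene" else 3,interpolation=cv2.INTER_CUBIC)
    cv2.imwrite(f"pics/{n}_crop.png",cv2.resize(img,(0,0),fx=.85,fy=.85)[:,:,::-1])
E
```

```text
top table z 0.0007767306025430187
cabtop (array([757. , 203.6]), array([249.4, 246.7]), 83.7006607055664) 0.1122851900563232 4152
handle 226
(array([607.9, 226.8]), array([113. , 552.1]), 28.695688247680664) [0.60421925 0.22471154 0.07287835] [126 120] [219 246]
organiser (array([ 699.7, -230.1]), array([300.1, 155.3]), 7.374302864074707) 0.008129906813870935 0.10602833366188391 2954 [ 284  111   51   83 2954]
[ 71.65 120.   132.   167.   187.  ]
turq [307. 230.] [ 0.41  -0.223  0.009] 0.041
scene table z -0.000617401029764153
cabtop (array([762. , 203.8]), array([248.8, 248.8]), 83.75729370117188) 0.11099324277218364 7106
handle 205
(array([616.1, 197.7]), array([127.8, 530.1]), 49.745975494384766) [0.59420127 0.17618261 0.07408869] [149 309] [290 382]
organiser (array([ 704.8, -231.1]), array([310.1, 158.6]), 7.4355669021606445) 0.008006377442843604 0.09760840087730249 5679 [ 151  232  101  115 5679]
[ 75.  87. 110. 137. 165.]
turq [143. 173.] [ 0.24  -0.298  0.007] 0.035
turq [178. 206.] [ 0.424 -0.225  0.007] 0.036
```

View pics/top_crop.png

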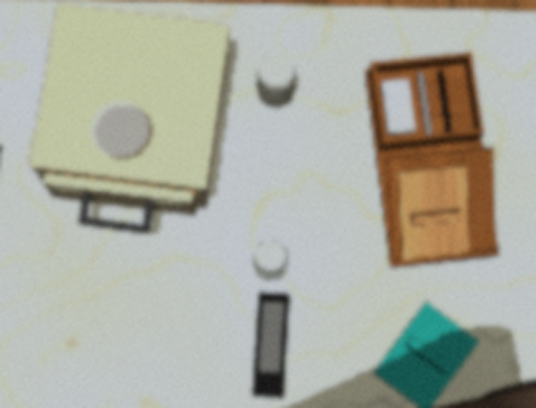

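The crop confirms it: the wooden lid with its grip bar (crop 437,213) lies on the organiser's slope. The turquoise board at (427,352) is the look-alike, so I'll leave it alone. The handle is at crop (117,215).

```bash
python3 - <<'E'
from h import *
for n in("top","scene"):
    f=dict(np.load(n+".npz"));P=cloud(f);z=P[...,2];px=f["pixels"].astype(int);ok=f["range_z"]>0
    hsv=cv2.cvtColor(f["pixels"],cv2.COLOR_RGB2HSV)
    yaw=-.11;C=R.from_euler('z',yaw);c0=np.array([.7595,.2037,0]) 
    L=C.inv().apply((P-c0).reshape(-1,3)).reshape(P.shape)
    dk=ok&(px.max(-1)<110)&(L[...,0]<-.135)&(L[...,0]>-.22)&(abs(L[...,1])<.07)&(z>.055)&(z<.09)
    Q=L[dk];print(n,"handle px",dk.sum(),"cab-frame pct x",np.percentile(Q[:,0],[2,10,50,90,98]).round(4),"y",np.percentile(Q[:,1],[1,50,99]).round(4),"z",np.percentile(Q[:,2],[10,50,90]).round(4))
    B=Q[Q[:,0]<np.percentile(Q[:,0],3)+.014];print(" bar mean",B.mean(0).round(4),np.polyfit(B[:,1],B[:,0],1).round(4))
    # ray onto z=.074 for front panel top edge etc: cream strip z .08-.097
    fp=ok&(L[...,0]<-.118)&(L[...,0]>-.2)&(abs(L[...,1])<.1)&(z>.085)&(z<.094);print(" panel top x",np.percentile(L[fp][:,0],[5,50,95]).round(4) if fp.sum() else None,fp.sum())
    # lid
    O=R.from_euler('z',.129);o=np.array([.702,-.2306,0]);M=O.inv().apply((P-o).reshape(-1,3)).reshape(P.shape)
    reg=ok&(M[...,0]<.03)&(M[...,0]>-.17)&(abs(M[...,1])<.085)&(z>.008)
    # light wood = V high
    for j in(0,): 
        q=hsv[reg];print(" hsv pcts",np.percentile(q,[10,50,90],axis=0).round())
    lt=reg&(hsv[...,2]>(158 if n=="top" else 125))
    k,l,s,ce=cv2.connectedComponentsWithStats(lt.astype(np.uint8));i=1+s[1:,4].argmax();Q=M[l==i]
    print(" light",s[i],"x",np.percentile(Q[:,0],[1,50,99]).round(3),"y",np.percentile(Q[:,1],[1,50,99]).round(3),"z",np.percentile(Q[:,2],[1,99]).round(3))
    # bar: height over plane fit
    A=Q.copy();w=np.ones(len(A),bool)
    for _ in range(8):
        co=np.linalg.lstsq(np.c_[A[w,:2],np.ones(w.sum())],A[w,2],rcond=None)[0];r=A[:,2]-np.c_[A[:,:2],np.ones(len(A))]@co;w=abs(r)<.004
    Z=M[reg];r=Z[:,2]-np.c_[Z[:,:2],np.ones(len(Z))]@co;G=Z[(r>.014)&(r<.035)&(abs(Z[:,1])<.05)&(Z[:,0]<-.0)]
    print(" plane",co.round(3),"bar n",len(G),rect(G) if len(G)>4 else None,np.percentile(G,[3,50,97],axis=0).round(3) if len(G) else None)
E
```

```text
top handle px 191 cab-frame pct x [-0.1856 -0.1835 -0.1585 -0.1396 -0.1383] y [-0.0623 -0.0025  0.0645] z [0.0649 0.0767 0.0826]
 bar mean [-0.1808 -0.0049  0.0776] [-0.0063 -0.1808]
 panel top x [-0.1406 -0.1327 -0.125 ] 203
 hsv pcts [[ 13. 129. 115.]
 [ 14. 146. 139.]
 [ 17. 181. 186.]]
 light [297 156  27  36 811] x [-0.144 -0.089 -0.038] y [-0.033  0.014  0.06 ] z [0.021 0.094]
 plane [0.62  0.012 0.115] bar n 71 (array([-102.5,   14.7]), array([68.4, 14.8]), 89.4997787475586) [[-0.108 -0.018  0.07 ]
 [-0.103  0.015  0.078]
 [-0.096  0.047  0.085]]
scene handle px 135 cab-frame pct x [-0.1839 -0.1801 -0.1753 -0.1663 -0.159 ] y [-0.051  -0.0061  0.0452] z [0.0721 0.0753 0.0792]
 bar mean [-0.1761 -0.0029  0.0753] [-0.0022 -0.1761]
 panel top x None 0
 hsv pcts [[ 13. 119.  85.]
 [ 14. 136. 116.]
 [ 16. 154. 164.]]
 light [167 231  62  51 985] x [-0.142 -0.065  0.027] y [-0.034  0.021  0.077] z [0.009 0.092]
 plane [ 0.402 -0.114  0.1  ] bar n 96 (array([-98.1,  14.4]), array([68.2, 16.4]), 88.32805633544922) [[-0.105 -0.016  0.073]
 [-0.095  0.02   0.077]
 [-0.09   0.047  0.081]]
```

```bash
python3 - <<'E'
from h import *
Ps=np.concatenate([cloud(dict(np.load(n+".npz")))[(np.load(n+".npz")["range_z"]>0)] for n in("top","scene")])
print("rows x, cols y from",[round(y,2) for y in np.arange(-.75,.5,.1)])
for x in np.arange(.1,.95,.1):
    print(round(x,2),[int(1000*np.percentile(q,98)) if len(q:=Ps[(abs(Ps[:,0]-x)<.05)&(abs(Ps[:,1]-y)<.05),2])>3 else None for y in np.arange(-.75,.5,.1)])
E
```

```text
rows x, cols y from [np.float64(-0.75), np.float64(-0.65), np.float64(-0.55), np.float64(-0.45), np.float64(-0.35), np.float64(-0.25), np.float64(-0.15), np.float64(-0.05), np.float64(0.05), np.float64(0.15), np.float64(0.25), np.float64(0.35), np.float64(0.45)]
0.1 [None, 540, 594, 670, 762, 776, 725, 280, 344, 9, 8, 8, 7]
0.2 [6, 531, 590, 657, 741, 778, 757, 598, 420, 229, 8, 8, 8]
0.3 [202, 200, 7, 3, 27, 777, 760, 556, 384, 8, 7, 8, 7]
0.4 [203, 202, 190, 6, 7, 33, 15, 22, 23, 7, 7, 7, 89]
0.5 [201, 200, 194, 49, 6, 12, 10, 53, 55, 7, 8, 7, 90]
0.6 [16, 8, 50, 50, 54, 83, 79, 51, 105, 116, 114, 96, 51]
0.7 [113, 110, 110, 110, 83, 95, 93, 6, 113, 143, 145, 117, 49]
0.8 [112, 74, 77, 110, 6, 53, 53, 91, 115, 118, 118, 115, 6]
0.9 [113, 112, 111, 110, 6, 50, 7, 5, 111, 114, 115, 112, 7]
```

>>> servo_tool(
  steps=[
    [[0, 0, -0.03, 0, 0, 0, 0.0854], [0, 0, -0.03, 0, 0, 0, 0.0854], [0, 0, -0.006, 0, 0, -0.118, 0.0854], [0, 0, -0.006, 0, 0, -0.118, 0.0854], [0, 0, -0.006, 0, 0, -0.118, 0.0854]],
  ],
)

```text
clock: 0.52
tcp_pos: [0.1702, -0.6013, 0.2836]
eef_rot: [0.95, 0.312, -0.0, 0.0]
contact_force: [0.8, 0.5, -0.5]
opening: 0.0856
finger_force: 0.0
```

>>> servo_tool(
  steps=[
    [[0, 0, -0.006, 0, 0, -0.118, 0.0854], [0, 0, -0.006, 0, 0, -0.118, 0.0854], [0, 0, -0.006, 0, 0, -0.118, 0.0854], [0, 0, -0.006, 0, 0, -0.118, 0.0854], [0, 0, -0.006, 0, 0, -0.118, 0.0854]],
  ],
)

```text
clock: 0.93
tcp_pos: [0.1702, -0.6012, 0.3131]
eef_rot: [0.818, 0.575, 0.0, -0.0]
contact_force: [-0.1, 0.2, 0.1]
opening: 0.0855
finger_force: 0.0
```

>>> servo_tool(
  steps=[
    [[0, 0, -0.006, 0, 0, -0.118, 0.0854], [0, 0, -0.006, 0, 0, -0.118, 0.0854], [0.03, 0.022, 0, 0, 0, 0, 0.0854], [0.03, 0.022, 0, 0, 0, 0, 0.0854], [0.03, 0.022, 0, 0, 0, 0, 0.0854]],
  ],
)

```text
clock: 1.35
tcp_pos: [0.2464, -0.5185, 0.3247]
eef_rot: [0.747, 0.665, 0.0, -0.0]
contact_force: [-0.7, 0.1, -1.1]
opening: 0.0854
finger_force: 0.0
```

>>> servo_tool(
  steps=[
    [[0.03, 0.022, 0, 0, 0, 0, 0.0854], [0.03, 0.022, 0, 0, 0, 0, 0.0854], [0.03, 0.022, 0, 0, 0, 0, 0.0854], [0.03, 0.022, 0, 0, 0, 0, 0.0854], [0.03, 0.022, 0, 0, 0, 0, 0.0854]],
  ],
)

```text
clock: 1.77
tcp_pos: [0.3734, -0.3815, 0.3251]
eef_rot: [0.747, 0.665, -0.0, -0.0]
contact_force: [-0.1, -0.8, -0.3]
opening: 0.0853
finger_force: 0.0
```

>>> servo_tool(
  steps=[
    [[0.03, 0.022, 0, 0, 0, 0, 0.0854], [0.03, 0.022, 0, 0, 0, 0, 0.0854], [0.03, 0.022, 0, 0, 0, 0, 0.0854], [0.03, 0.022, 0, 0, 0, 0, 0.0854], [0, 0, 0, 0, 0, 0, 0.0854]],
  ],
)

```text
clock: 2.18
tcp_pos: [0.4767, -0.2699, 0.3249]
eef_rot: [0.745, 0.667, 0.001, -0.0]
contact_force: [0.8, -1.6, 0.0]
opening: 0.0849
finger_force: 0.0
```

```bash
python3 - <<'E'
from h import *
from workcell import get_obs, imaging
f=imaging.grab_frame("wrist");np.savez("w1.npz",**f);cv2.imwrite("pics/w1.png",f["pixels"][:,:,::-1])
o=get_obs();print(o["tcp_pos"],R.from_quat(o["eef_rot"]).as_matrix().round(3),f["origin"],R.from_quat(f["orientation"]).as_matrix().round(2),o["q"])
E
```

```text
[ 0.47531346 -0.27170444  0.3248334 ] [[ 0.111  0.994 -0.   ]
 [ 0.994 -0.111  0.001]
 [ 0.    -0.    -1.   ]] [ 0.48494475 -0.19639278  0.49329131] [[ 0.99  0.11  0.03]
 [-0.11  0.95  0.29]
 [ 0.   -0.29  0.96]] [-6.40058105e-01  2.77187938e-01  1.57351473e+00  1.98367411e-04
  1.29150371e+00 -5.29289372e-01]
```

View pics/w1.png

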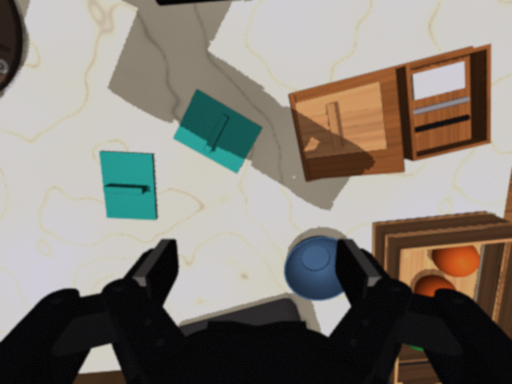

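The wrist view shows the wooden lid at about (345,120), with its bar at about (333,127) on the sloping rest. The two turquoise look-alikes are at (218,130) and (128,185). I'll measure the lid from this view.

```bash
cat >> h.py <<'E'
def lidpose(f,yaw=.129,guess=(.605,-.229)):
    P=cloud(f);hsv=cv2.cvtColor(f["pixels"],cv2.COLOR_RGB2HSV)
    O=R.from_euler('ZY',[yaw,-.56]); g=np.array([*guess,.055])
    L=O.inv().apply((P-g).reshape(-1,3)).reshape(P.shape)
    m=(f["range_z"]>0)&(abs(L[...,0])<.1)&(abs(L[...,1])<.07)&(abs(L[...,2])<.06)
    q=L[m];h=np.histogram(q[:,2],bins=np.arange(-.05,.05,.002));print("height hist",[(round(b,3),int(n)) for n,b in zip(*h) if n>8])
    return L,m,hsv,O,g
E
python3 - <<'E'
from h import *
f=dict(np.load("w1.npz"));L,m,hsv,O,g=lidpose(f)
t=m&(L[...,2]>.0155)&(abs(L[...,1])<.055)&(abs(L[...,0])<.03)
print("bar-ish",t.sum(),rect(L[t]),np.percentile(L[t],[2,50,98],axis=0).round(4))
for s in((.000,.012),):
  b=m&(L[...,2]>s[0])&(L[...,2]<s[1])&(hsv[...,2]>150)
  k,l,st,ce=cv2.connectedComponentsWithStats(b.astype(np.uint8));i=1+st[1:,4].argmax();q=L[l==i]
  co=np.linalg.lstsq(np.c_[q[:,:2],np.ones(len(q))],q[:,2],rcond=None)[0]
  print("board",len(q),rect(q),q[:,2].mean().round(4),co.round(4),O.apply(np.r_[np.array(rect(q)[0])/1000,q[:,2].mean()])+g)
E
```

```text
height hist [(np.float64(-0.05), 12), (np.float64(-0.048), 13), (np.float64(-0.046), 11), (np.float64(-0.044), 12), (np.float64(-0.042), 11), (np.float64(-0.04), 11), (np.float64(-0.038), 14), (np.float64(-0.036), 12), (np.float64(-0.034), 10), (np.float64(-0.032), 15), (np.float64(-0.03), 10), (np.float64(-0.028), 12), (np.float64(-0.026), 10), (np.float64(-0.024), 14), (np.float64(-0.022), 10), (np.float64(-0.02), 47), (np.float64(-0.018), 179), (np.float64(-0.016), 184), (np.float64(-0.014), 215), (np.float64(-0.012), 1082), (np.float64(-0.01), 2343), (np.float64(-0.008), 327), (np.float64(-0.006), 277), (np.float64(-0.004), 1692), (np.float64(-0.002), 3115), (np.float64(0.0), 163), (np.float64(0.002), 23), (np.float64(0.004), 17), (np.float64(0.006), 19), (np.float64(0.008), 13), (np.float64(0.01), 19), (np.float64(0.012), 15), (np.float64(0.014), 22), (np.float64(0.016), 20), (np.float64(0.018), 20), (np.float64(0.02), 124), (np.float64(0.022), 245)]
bar-ish 425 (array([ 6.5, -0.1]), array([69.6, 12.6]), 89.93048095703125) [[ 0.0007 -0.0332  0.0158]
 [ 0.0074  0.0013  0.0222]
 [ 0.0124  0.0335  0.0239]]
board 15 (array([12.2, 25.8]), array([ 2.4, 18.4]), 7.933897495269775) 0.0026 [ 0.7935  0.0267 -0.0076] [ 0.6105862  -0.20225919  0.06364448]
```

>>> servo_tool(
  steps=[
    [[0.037, 0.0044, 0.008, 0, 0, 0, 0.04], [0.037, 0.0044, 0.008, 0, 0, 0, 0.04], [0.037, 0.0044, 0.008, 0, 0, 0, 0.04], [0.037, 0.0044, 0.008, 0, 0, 0, 0.04], [0.037, 0.0044, 0.008, 0, 0, 0, 0.04]],
  ],
)

```text
clock: 2.65
tcp_pos: [0.5165, -0.0921, 0.2847]
eef_rot: [0.747, 0.665, -0.0, -0.0]
contact_force: [1.4, -0.6, -0.2]
opening: 0.0403
finger_force: 0.0
```

>>> servo_tool(
  steps=[
    [[0.037, 0.0044, 0.008, 0, 0, 0, 0.04], [0.037, 0.0044, 0.008, 0, 0, 0, 0.04], [0.037, 0.0044, 0.008, 0, 0, 0, 0.04], [0.037, 0.0044, 0.008, 0, 0, 0, 0.04], [0.037, 0.0044, 0.008, 0, 0, 0, 0.04]],
  ],
)

```text
clock: 3.07
tcp_pos: [0.56, 0.0893, 0.2447]
eef_rot: [0.747, 0.665, -0.0, 0.0]
contact_force: [0.7, -0.4, -0.1]
opening: 0.04
finger_force: 0.0
```

>>> servo_tool(
  steps=[
    [[0.037, 0.0044, 0.008, 0, 0, 0, 0.04], [0.037, 0.0044, 0.008, 0, 0, 0, 0.04], [0, 0, 0, 0, 0, 0, 0.04], [0, 0, 0, 0, 0, 0, 0.04]],
  ],
)

```text
clock: 3.4
tcp_pos: [0.577, 0.1616, 0.2281]
eef_rot: [0.746, 0.666, -0.001, -0.0]
contact_force: [-0.4, -0.3, 0.2]
opening: 0.0402
finger_force: 0.0
```

```bash
python3 - <<'E'
from h import *
from workcell import get_obs, imaging
f=imaging.grab_frame("wrist");np.savez("w2.npz",**f);cv2.imwrite("pics/w2.png",f["pixels"][:,:,::-1])
o=get_obs();print(o["tcp_pos"],o["opening"])
T=R.from_quat(o["eef_rot"]);P=cloud(f);z=P[...,2];px=f["pixels"].astype(int)
c=R.from_euler('z',-.11);L=c.inv().apply((P-[.583,.223,0]).reshape(-1,3)).reshape(P.shape)
m=(f["range_z"]>0)&(px.max(-1)<110)&(abs(L[...,0])<.035)&(abs(L[...,1])<.065)&(z>.06)&(z<.09)
q=L[m];print(m.sum(),np.percentile(q,[2,50,98],axis=0).round(4),np.argwhere(m).mean(0))
b=q[(abs(q[:,1])<.03)&(q[:,2]>.07)];print("bar",len(b),np.percentile(b,[2,50,98],axis=0).round(4),np.polyfit(b[:,1],b[:,0],1))
fp=(f["range_z"]>0)&(z>.086)&(z<.094)&(abs(L[...,1])<.09)&(L[...,0]>.02)&(L[...,0]<.09);print("panel top",np.percentile(L[fp][:,0],[3,50,97]).round(4),fp.sum(),np.median(z[fp]))
t=(z>.108)&(z<.116)&(L[...,0]>.03)&(abs(L[...,1])<.1);print("top board front x",np.percentile(L[t][:,0],[1]))
E
```

```text
[0.57706936 0.1604833  0.22865877] 0.039869862865936107
1349 [[-0.0075 -0.0494  0.0729]
 [ 0.0016  0.0066  0.0767]
 [ 0.0337  0.049   0.0787]] [119.01186064 261.22535211]
bar 466 [[-0.0077 -0.0288  0.0746]
 [-0.0029  0.001   0.0768]
 [ 0.0017  0.0283  0.0787]] [-0.00439119 -0.00281919]
panel top [0.0395 0.0469 0.0545] 2464 0.08947349073475994
top board front x [0.05628956]
```

View pics/w2.png

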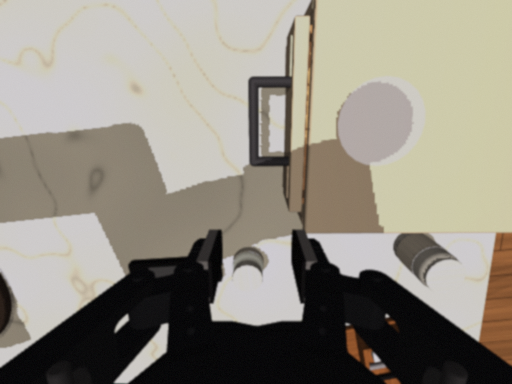

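The wrist view shows the handle at (270,120). Its bar is 42 mm in front of the panel, which matches the text. The dish is at (380,122) and the jar at (248,262), both clear of the path.

>>> servo_tool(
  steps=[
    [[0.0315, -0.002, 0, 0, 0, 0, 0.04], [0.0315, -0.002, 0, 0, 0, 0, 0.04], [0, 0, 0.03, 0, 0, 0, 0.04], [0, 0, 0.03, 0, 0, 0, 0.04], [0, 0, 0.03, 0, 0, 0, 0.04]],
  ],
)

```text
clock: 3.87
tcp_pos: [0.5808, 0.2225, 0.139]
eef_rot: [0.747, 0.665, 0.001, 0.001]
contact_force: [0.5, 0.0, 0.1]
opening: 0.0402
finger_force: 0.0
```

>>> servo_tool(
  steps=[
    [[0, 0, 0.03, 0, 0, 0, 0.04], [0, 0, 0.03, 0, 0, 0, 0.04], [0, 0, 0.0255, 0, 0, 0, 0.04], [0, 0, 0, 0, 0, 0, 0.04]],
  ],
)

```text
clock: 4.2
tcp_pos: [0.5786, 0.2214, 0.0496]
eef_rot: [0.747, 0.665, -0.003, -0.001]
contact_force: [-0.2, -0.3, 0.1]
opening: 0.04
finger_force: 0.0
```

>>> servo_tool(
  steps=[
    [[0, 0, 0, 0, 0, 0, 0.004], [0, 0, 0, 0, 0, 0, 0.004], [0, 0, 0, 0, 0, 0, 0.004], [0, 0, 0, 0, 0, 0, 0.004], [0, 0, 0, 0, 0, 0, 0.004]],
  ],
  force=40,
)

```text
clock: 4.62
tcp_pos: [0.581, 0.224, 0.055]
eef_rot: [0.747, 0.665, 0.001, 0.001]
contact_force: [-0.3, 1.0, 0.4]
opening: 0.004
finger_force: 0.0
```

```bash
python3 - <<'E'
from h import *
from workcell import get_obs, imaging
fs=[imaging.grab_frame(n) for n in("wrist","scene")];o=get_obs();print(o["tcp_pos"],o["opening"],o["finger_force"],o["contact_force"])
a=fs[0]["pixels"];b=cv2.resize(fs[1]["pixels"][130:258,290:461],(512,384),interpolation=cv2.INTER_CUBIC)
cv2.imwrite("pics/c3.png",cv2.resize(np.vstack([a,b]),(400,600))[:,:,::-1])
E
```

```text
[0.58066737 0.22408292 0.05443601] 0.0041520774761147775 0.0 [ 0.194188   -0.26440905 -0.37959514]
```

View pics/c3.png

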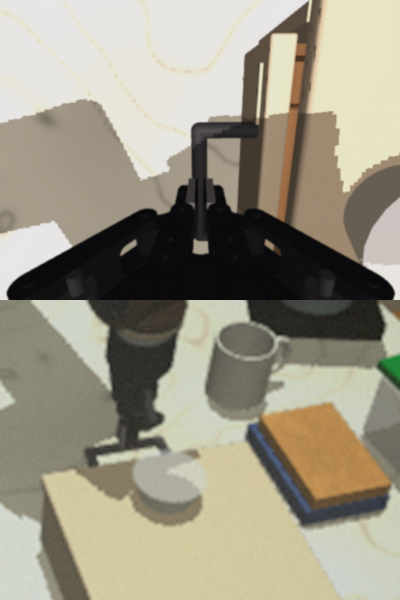

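>>> servo_tool(
  steps=[
    [[0, 0, 0, 0, 0, 0, 0.0], [0, 0, 0, 0, 0, 0, 0.0], [0, 0, 0, 0, 0, 0, 0.0]],
  ],
  force=60,
)

```text
clock: 4.97
tcp_pos: [0.5804, 0.2241, 0.0537]
eef_rot: [0.747, 0.665, -0.0, 0.0]
contact_force: [-1.0, -1.3, 0.0]
opening: 0.0001
finger_force: 0.0
```

>>> servo_tool(
  steps=[
    [[0, -0.004, 0, 0, 0, 0, 0.0], [0, -0.004, 0, 0, 0, 0, 0.0], [0, -0.004, 0, 0, 0, 0, 0.0], [0, 0, 0, 0, 0, 0, 0.0]],
  ],
)

```text
clock: 5.3
tcp_pos: [0.5675, 0.2255, 0.0536]
eef_rot: [0.746, 0.665, -0.0, -0.0]
contact_force: [-0.3, 0.2, 0.2]
opening: -0.0
finger_force: 0.0
```

```bash
python3 - <<'E'
from h import *
from workcell import get_obs, imaging
c=R.from_euler('z',-.11)
for n in("scene","top","wrist"):
    f=imaging.grab_frame(n);o=get_obs();P=cloud(f);px=f["pixels"].astype(int)
    L=c.inv().apply((P-[.580,.2233,0]).reshape(-1,3)).reshape(P.shape)
    m=(f["range_z"]>0)&(px.max(-1)<110)&(abs(L[...,1])<.06)&(L[...,0]<.03)&(L[...,0]>-.06)&(L[...,2]>.04)&(L[...,2]<.13)
    q=L[m];print(n,m.sum())
    for y0 in np.arange(-.06,.06,.015):
        s=q[(q[:,1]>=y0)&(q[:,1]<y0+.015)]
        if len(s)>3: print("  y",round(y0,3),len(s),"x",np.percentile(s[:,0],[5,50,95]).round(3),"z",np.percentile(s[:,2],[5,50,95]).round(3))
    if n=="wrist": cv2.imwrite("pics/w4.png",cv2.resize(f["pixels"][100:384,130:390],None,fx=2.1,fy=2.1,interpolation=cv2.INTER_CUBIC)[:,:,::-1])
print(o["tcp_pos"],c.inv().apply(o["tcp_pos"]-[.580,.2233,0]),o["eef_rot"])
E
```

```text
scene 213
  y -0.06 18 x [0.002 0.011 0.024] z [0.071 0.075 0.079]
  y -0.045 24 x [-0.     0.005  0.024] z [0.073 0.076 0.079]
  y -0.03 18 x [-0.001  0.005  0.009] z [0.071 0.075 0.079]
  y -0.015 78 x [-0.02  -0.002  0.006] z [0.073 0.101 0.129]
  y 0.0 30 x [-0.002  0.003  0.009] z [0.073 0.077 0.106]
  y 0.015 18 x [-0.002  0.004  0.008] z [0.072 0.076 0.078]
  y 0.03 26 x [0.001 0.007 0.018] z [0.072 0.077 0.081]
top 19
  y -0.06 14 x [0.001 0.015 0.026] z [0.072 0.076 0.085]
  y -0.045 5 x [0.016 0.023 0.028] z [0.074 0.078 0.083]
wrist 6113
  y -0.015 368 x [-0.015 -0.011  0.005] z [0.076 0.126 0.129]
  y 0.0 3461 x [-0.031 -0.01   0.008] z [0.077 0.116 0.129]
  y 0.015 590 x [-0.02  -0.001  0.005] z [0.073 0.077 0.127]
  y 0.03 932 x [-0.005  0.004  0.027] z [0.074 0.077 0.078]
  y 0.045 762 x [-0.003  0.013  0.028] z [0.073 0.076 0.078]
[0.56857897 0.22542435 0.05376454] [-0.01158521  0.00085773  0.05376454] [7.46530452e-01 6.65351236e-01 8.35259281e-05 9.71643437e-05]
```

View pics/w4.png

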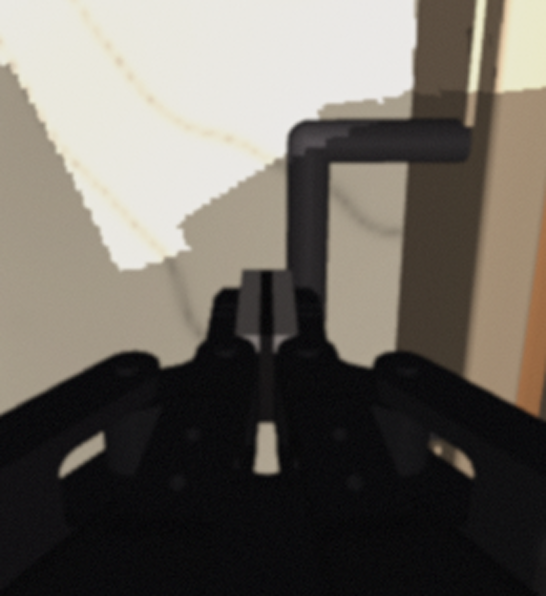

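```bash
python3 - <<'E'
from h import *
from workcell import get_obs, imaging
f=imaging.grab_frame("wrist");o=get_obs();K=f["K"];P=cloud(f);T=R.from_quat(o["eef_rot"])
def proj(p):
    c=R.from_quat(f["orientation"]).inv().apply(p-f["origin"]);return (K[0,2]-c[0]/c[2]*K[0,0],K[1,2]+c[1]/c[2]*K[1,1],-c[2])
for d in(0,-.0187,-.04):print(d,np.round(proj(o["tcp_pos"]+T.apply([0,0,d])),3))
L=T.inv().apply((P-o["tcp_pos"]).reshape(-1,3)).reshape(P.shape)
for v in range(210,340,10):print(v,[tuple((L[v,u]*1000).round().astype(int).tolist()) for u in(246,256,262,276)])
E
```

```text
0 [2.56196e+02 2.25569e+02 1.83000e-01]
-0.0187 [2.56192e+02 2.37946e+02 1.65000e-01]
-0.04 [2.56184e+02 2.55787e+02 1.44000e-01]
210 [(-9, -9, 53), (-9, 0, 55), (-9, 5, 54), (20, 11, -24)]
220 [(-18, -9, 54), (-18, 0, 54), (-19, 5, 54), (14, 12, -23)]
230 [(12, -6, -33), (12, 0, -32), (12, 3, -33), (8, 12, -25)]
240 [(11, -5, -44), (12, 0, -45), (12, 3, -45), (7, 11, -35)]
250 [(12, -5, -55), (12, 0, -55), (12, 3, -55), (8, 10, -48)]
260 [(11, -5, -63), (11, 0, -63), (11, 3, -63), (13, 9, -66)]
270 [(13, -4, -74), (6, 0, -62), (13, 2, -74), (12, 8, -72)]
280 [(12, -4, -79), (2, 0, -64), (8, 2, -74), (13, 8, -80)]
290 [(15, -4, -89), (-4, 0, -63), (3, 2, -72), (18, 7, -92)]
300 [(11, -4, -90), (-9, 0, -64), (-2, 2, -73), (18, 6, -97)]
310 [(7, -4, -89), (-116, 0, 55), (-6, 2, -74), (18, 6, -103)]
320 [(4, -4, -90), (-127, 0, 54), (-10, 2, -76), (18, 6, -106)]
330 [(12, -3, -103), (12, 0, -103), (12, 2, -104), (17, 5, -109)]
```

The wrist depth shows the fingertips about 31 mm behind the reported TCP, at tool z of about -31. That puts them above the bar, so the grasp missed. I'll re-centre over the bar, lower by that much and try again.

>>> servo_tool(
  steps=[
    [[0, 0, -0.01, 0, 0, 0, 0.04], [0, 0.006, 0, 0, 0, 0, 0.04], [0, 0.006, 0, 0, 0, 0, 0.04], [0, 0, 0, 0, 0, 0, 0.04], [0, 0, 0, 0, 0, 0, 0.04]],
  ],
)

```text
clock: 5.92
tcp_pos: [0.5808, 0.2238, 0.0635]
eef_rot: [0.747, 0.665, 0.0, 0.0]
contact_force: [0.1, -0.2, 0.2]
opening: 0.0402
finger_force: 0.0
```

>>> servo_tool(
  steps=[
    [[0, 0, 0.01, 0, 0, 0, 0.04], [0, 0, 0.008, 0, 0, 0, 0.04], [0, 0, 0.008, 0, 0, 0, 0.04]],
  ],
)

```text
clock: 6.17
tcp_pos: [0.5799, 0.2239, 0.0363]
eef_rot: [0.747, 0.665, -0.0, -0.0]
contact_force: [0.3, -0.3, -0.1]
opening: 0.04
finger_force: 0.0
```

>>> servo_tool(
  steps=[
    [[0, 0, 0.008, 0, 0, 0, 0.04], [0, 0, 0.007, 0, 0, 0, 0.04], [0, 0, 0, 0, 0, 0, 0.0], [0, 0, 0, 0, 0, 0, 0.0], [0, 0, 0, 0, 0, 0, 0.0]],
  ],
)

```text
clock: 6.58
tcp_pos: [0.5802, 0.224, 0.0225]
eef_rot: [0.747, 0.665, -0.0, -0.0]
contact_force: [0.1, 0.3, -7.1]
opening: 0.0098
finger_force: 58.3
```

>>> servo_tool(
  steps=[
    [[0, 0, 0, 0, 0, 0, 0.0], [0, 0, 0, 0, 0, 0, 0.0]],
  ],
)

```text
clock: 6.75
tcp_pos: [0.5803, 0.224, 0.0225]
eef_rot: [0.747, 0.665, -0.0, -0.0]
contact_force: [0.1, 1.1, -6.0]
opening: 0.0103
finger_force: 58.3
```

>>> servo_tool(
  steps=[
    [[0, -0.008, 0, 0, 0, 0, 0.0], [0, -0.015, 0, 0, 0, 0, 0.0], [0, -0.015, 0, 0, 0, 0, 0.0], [0, -0.015, 0, 0, 0, 0, 0.0], [0, -0.015, 0, 0, 0, 0, 0.0]],
  ],
)

```text
clock: 7.17
tcp_pos: [0.5136, 0.2312, 0.0226]
eef_rot: [0.747, 0.665, 0.001, 0.001]
contact_force: [8.1, -5.2, -13.5]
opening: 0.0101
finger_force: 59.2
```

>>> servo_tool(
  steps=[
    [[0, -0.015, 0, 0, 0, 0, 0.0], [0, -0.015, 0, 0, 0, 0, 0.0], [0, -0.015, 0, 0, 0, 0, 0.0], [0, -0.015, 0, 0, 0, 0, 0.0], [0, -0.015, 0, 0, 0, 0, 0.0]],
  ],
)

```text
clock: 7.58
tcp_pos: [0.4386, 0.2393, 0.0226]
eef_rot: [0.747, 0.665, 0.0, 0.001]
contact_force: [7.3, -13.6, -12.8]
opening: 0.01
finger_force: 59.2
```

>>> servo_tool(
  steps=[
    [[0, -0.015, 0, 0, 0, 0, 0.0], [0, -0.01, 0, 0, 0, 0, 0.0], [0, -0.006, 0, 0, 0, 0, 0.0], [0, -0.003, 0, 0, 0, 0, 0.0]],
  ],
)

```text
clock: 7.92
tcp_pos: [0.4039, 0.2431, 0.0225]
eef_rot: [0.746, 0.666, -0.001, 0.0]
contact_force: [6.6, -18.1, -10.4]
opening: 0.0102
finger_force: 59.5
```

>>> servo_tool(
  steps=[
    [[-0.0005, -0.004, 0, 0, 0, 0, 0.0], [-0.0005, -0.004, 0, 0, 0, 0, 0.0]],
  ],
)

```text
clock: 8.08
tcp_pos: [0.3974, 0.2437, 0.0226]
eef_rot: [0.747, 0.665, 0.001, 0.001]
contact_force: [8.3, -4.1, -16.0]
opening: 0.01
finger_force: 59.0
```

>>> servo_tool(
  steps=[
    [[0, -0.003, 0, 0, 0, 0, 0.0], [0, -0.003, 0, 0, 0, 0, 0.0]],
  ],
)

```text
clock: 8.25
tcp_pos: [0.397, 0.2444, 0.0228]
eef_rot: [0.746, 0.666, 0.005, 0.003]
contact_force: [53.0, -41.3, -34.9]
opening: 0.0102
finger_force: 59.0
```

>>> servo_tool(
  steps=[
    [[0, -0.003, 0, 0, 0, 0, 0.0]],
  ],
)

```text
clock: 8.33
tcp_pos: [0.3971, 0.2447, 0.0229]
eef_rot: [0.746, 0.665, 0.007, 0.004]
contact_force: [72.3, -58.4, -45.8]
opening: 0.0104
finger_force: 59.5
```

>>> servo_tool(
  steps=[
    [[0, 0.004, 0, 0, 0, 0, 0.0], [0, 0.004, 0, 0, 0, 0, 0.0], [0, 0, 0, 0, 0, 0, 0.0]],
  ],
)

```text
clock: 8.58
tcp_pos: [0.3968, 0.244, 0.0227]
eef_rot: [0.747, 0.665, 0.001, 0.0]
contact_force: [12.0, -9.0, -13.4]
opening: 0.0104
finger_force: 61.0
```

>>> servo_tool(
  steps=[
    [[0, 0, 0, 0, 0, 0, 0.04], [0, 0, 0, 0, 0, 0, 0.04], [0, 0, 0, 0, 0, 0, 0.04]],
  ],
)

```text
clock: 8.83
tcp_pos: [0.3954, 0.2445, 0.0231]
eef_rot: [0.746, 0.665, 0.0, 0.0]
contact_force: [0.1, -0.6, 0.3]
opening: 0.0397
finger_force: 0.0
```

>>> servo_tool(
  steps=[
    [[0, 0, -0.015, 0, 0, 0, 0.04], [0, 0, -0.035, 0, 0, 0, 0.04], [0, 0, -0.035, 0, 0, 0, 0.04], [0, 0, -0.035, 0, 0, 0, 0.04], [0, 0, -0.035, 0, 0, 0, 0.04]],
  ],
)

```text
clock: 9.25
tcp_pos: [0.3948, 0.2444, 0.1797]
eef_rot: [0.746, 0.666, 0.0, 0.0]
contact_force: [1.2, 0.6, 0.4]
opening: 0.0399
finger_force: 0.0
```

>>> servo_tool(
  steps=[
    [[-0.012, 0.0284, -0.015, 0, 0, 0, 0.04], [-0.012, 0.0284, -0.015, 0, 0, 0, 0.04], [-0.012, 0.0284, -0.015, 0, 0, 0, 0.04], [-0.012, 0.0284, -0.01, 0, 0, 0, 0.04], [-0.012, 0.0284, 0, 0, 0, 0, 0.04]],
  ],
)

```text
clock: 9.67
tcp_pos: [0.5312, 0.1681, 0.2354]
eef_rot: [0.746, 0.666, 0.002, 0.001]
contact_force: [-0.3, 0.7, -0.6]
opening: 0.0402
finger_force: 0.0
```

>>> servo_tool(
  steps=[
    [[0, 0, 0, 0, 0, 0, 0.04], [0, 0, 0, 0, 0, 0, 0.04]],
  ],
)

```text
clock: 9.83
tcp_pos: [0.5301, 0.1679, 0.2325]
eef_rot: [0.747, 0.665, -0.0, -0.0]
contact_force: [-1.2, -0.2, 1.2]
opening: 0.04
finger_force: 0.0
```

```bash
python3 - <<'E'
from h import *
from workcell import get_obs, imaging
f=imaging.grab_frame("wrist");np.savez("w5.npz",**f);cv2.imwrite("pics/w5.png",cv2.resize(f["pixels"],(768,576))[:,:,::-1])
o=get_obs();print(o["tcp_pos"],o["eef_rot"],f["origin"])
t=imaging.grab_frame("top");np.savez("t5.npz",**t)
E
```

```text
[0.52922735 0.16839609 0.23246171] [ 7.46732982e-01  6.65123819e-01 -3.26632925e-04 -2.29749439e-04] [0.53879257 0.24154069 0.40077576]
```

View pics/w5.png

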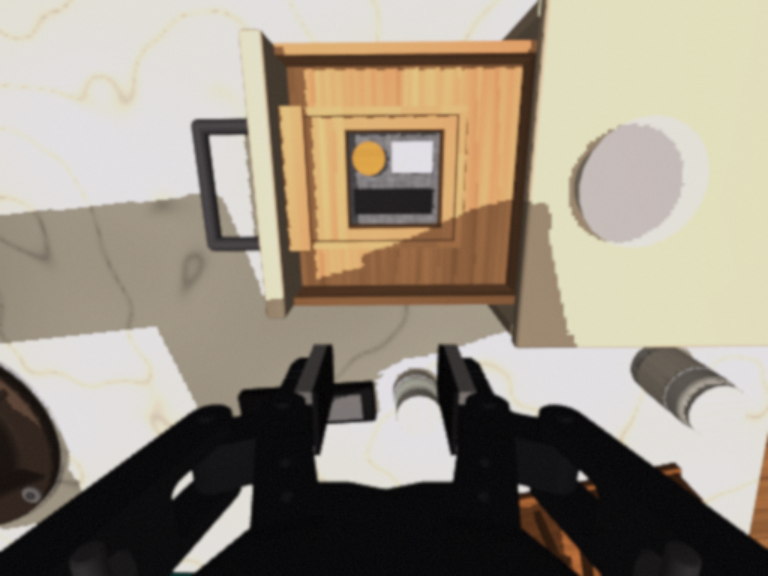

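The wrist view (768-wide) shows the drawer open. The handle is at (215,185), the keeper strip at (295,178), the far frame end at about x=460, and the frame sides at rows 108 and 245. I'll measure these edges.

```bash
python3 - <<'E'
from h import *
f=dict(np.load("w5.npz"));P=cloud(f);z=P[...,2];ok=f["range_z"]>0
hd=np.array([.3965,.244,0])
for yaw in(-.11,):
    c=R.from_euler('z',yaw);g=hd+c.apply([.1445,0,0]);print("case_place guess",g)
    L=c.inv().apply((P-g).reshape(-1,3)).reshape(P.shape)
    inb=ok&(abs(L[...,0])<.1)&(abs(L[...,1])<.085)
    h=np.histogram(z[inb],bins=np.arange(.0,.1,.002));print([(round(float(b)*1000),int(n)) for n,b in zip(*h) if n>100])
    def ed(n,m,ax,lo=2,hi=98):
        q=L[m];print(n,len(q),"z",np.median(q[:,2]).round(4),"x",np.percentile(q[:,0],[lo,50,hi]).round(4),"y",np.percentile(q[:,1],[lo,50,hi]).round(4))
    ed("strip",inb&(z>.066)&(z<.075)&(L[...,0]<-.03)&(L[...,0]>-.09),0)
    fr=inb&(z>.0575)&(z<.063)
    ed("far frame",fr&(L[...,0]>.05)&(abs(L[...,1])<.04),0)
    ed("+y frame",fr&(L[...,1]>.04)&(abs(L[...,0])<.045),0)
    ed("-y frame",fr&(L[...,1]<-.04)&(abs(L[...,0])<.045),0)
    ld=inb&(z>.049)&(z<.055)
    ed("ledge",ld&(abs(L[...,1])<.03)&(L[...,0]<-.02),0)
    ed("ledge far",ld&(abs(L[...,1])<.03)&(L[...,0]>.04),0)
    ed("ledge all",ld,0)
    s=fr&(L[...,1]>.04)&(abs(L[...,0])<.045);print("yaw corr",np.polyfit(L[s][:,0],L[s][:,1],1)[0],np.polyfit(L[q][:,0],L[q][:,1],1)[0] if (q:=fr&(L[...,1]<-.04)&(abs(L[...,0])<.045)).any() else 0)
    fp=ok&(z>.086)&(z<.094)&(abs(L[...,1])<.09)&(L[...,0]<-.07)&(L[...,0]>-.13);ed("panel top",fp,0);print(np.polyfit(L[fp][:,1],L[fp][:,0],1))
    px=f["pixels"].astype(int);b=ok&(px.max(-1)<110)&(z>.068)&(z<.085)&(L[...,0]<-.125)&(L[...,0]>-.17)&(abs(L[...,1])<.03);ed("handle",b,0);print(np.polyfit(L[b][:,1],L[b][:,0],1))
E
```

```text
case_place guess [0.54012666 0.22813704 0.        ]
[(14, 137), (16, 4518), (18, 3099), (20, 543), (26, 421), (28, 221), (32, 685), (34, 587), (36, 173), (48, 150), (50, 2732), (52, 1168), (56, 120), (58, 1140), (60, 467), (66, 123), (68, 1140), (70, 404), (86, 160), (88, 1482), (90, 470)]
strip 1772 z 0.0695 x [-0.0861 -0.0754 -0.0652] y [-0.0555  0.0076  0.0673]
far frame 347 z 0.0595 x [0.0557 0.0586 0.0617] y [-0.0377  0.0019  0.0388]
+y frame 445 z 0.0595 x [-0.0428 -0.0006  0.0428] y [0.0533 0.0563 0.059 ]
-y frame 336 z 0.0595 x [-0.0434 -0.0023  0.0428] y [-0.0527 -0.0499 -0.0466]
ledge 1273 z 0.0515 x [-0.067  -0.0512 -0.0355] y [-0.0278  0.0011  0.0295]
ledge far 423 z 0.0517 x [0.0459 0.051  0.056 ] y [-0.029   0.0005  0.0285]
ledge all 4073 z 0.0516 x [-0.0672 -0.0376  0.0552] y [-0.0463  0.0083  0.0531]
yaw corr -0.002865364546037551 0.008253701955704018
panel top 2410 z 0.0894 x [-0.101  -0.093  -0.0857] y [-0.0857  0.0112  0.0869]
[-0.0033227  -0.09300989]
handle 526 z 0.0765 x [-0.1476 -0.1414 -0.1376] y [-0.0286  0.      0.0289]
[-0.00234006 -0.14186464]
```

The measured case frame matches the given sizes: inner width 99.9 mm, frame top at z 59.5 mm, ledge at 51.7 mm, strip top at 69.5 mm. The case centre is about (0.530, 0.2326) with yaw -0.107. Next I'll move to the lid.

>>> servo_tool(
  steps=[
    [[-0.033, 0.0065, 0, 0, 0, 0, 0.04], [-0.033, 0.0065, 0, 0, 0, 0, 0.04], [-0.033, 0.0065, 0, 0, 0, 0, 0.04], [-0.033, 0.0065, 0, 0, 0, 0, 0.04], [-0.033, 0.0065, 0, 0, 0, 0, 0.04]],
  ],
)

```text
clock: 10.35
tcp_pos: [0.5422, 0.0005, 0.2329]
eef_rot: [0.746, 0.666, -0.0, -0.0]
contact_force: [0.6, 0.4, -0.2]
opening: 0.04
finger_force: 0.0
```

>>> servo_tool(
  steps=[
    [[-0.033, 0.0065, 0, 0, 0, 0, 0.04], [-0.033, 0.0065, 0, 0, 0, 0, 0.04], [-0.033, 0.0065, 0, 0, 0, 0, 0.04], [-0.033, 0.0065, 0, 0, 0, 0, 0.04], [-0.033, 0.0065, 0, 0, 0, 0, 0.04]],
  ],
)

```text
clock: 10.77
tcp_pos: [0.5559, -0.1671, 0.2329]
eef_rot: [0.746, 0.666, 0.0, -0.0]
contact_force: [1.7, 0.3, 0.3]
opening: 0.04
finger_force: 0.0
```

>>> servo_tool(
  steps=[
    [[-0.033, 0.0065, 0, 0, 0, 0, 0.04], [-0.033, 0.0065, 0, 0, 0, 0, 0.04], [0, 0, 0, 0, 0, -0.1205, 0.04], [0, 0, 0, 0, 0, -0.1205, 0.04], [0, 0, 0, -0.112, 0, 0, 0.04]],
  ],
)

```text
clock: 11.18
tcp_pos: [0.5632, -0.233, 0.2321]
eef_rot: [0.657, 0.752, 0.042, 0.037]
contact_force: [1.3, 0.9, -0.4]
opening: 0.04
finger_force: 0.0
```

>>> servo_tool(
  steps=[
    [[0, 0, 0, -0.112, 0, 0, 0.04], [0, 0, 0, -0.112, 0, 0, 0.04], [0, 0, 0, -0.112, 0, 0, 0.04], [0, 0, 0, -0.112, 0, 0, 0.04], [0, 0, 0, 0, 0, 0, 0.04]],
  ],
)

```text
clock: 11.6
tcp_pos: [0.5603, -0.2313, 0.232]
eef_rot: [0.636, 0.723, 0.203, 0.175]
contact_force: [0.0, -1.3, -0.1]
opening: 0.04
finger_force: 0.0
```

```bash
cat >> h.py <<'E'
def delta(target,Rt=None):
    from workcell import get_obs
    o=get_obs();T=R.from_quat(o["eef_rot"]);print("tcp",o["tcp_pos"].round(4),"F",o["contact_force"].round(1),"t",o["clock"],"shift",T.inv().apply(np.array(target)-o["tcp_pos"]).round(4))
    if Rt is not None: print("turn",(T.inv()*Rt).as_rotvec().round(4))
    return o,T
def tool(yaw,slant):  # tool aligned with a lid of this yaw and slant (far end up)
    return R.from_euler('ZY',[yaw,-slant])*R.from_matrix([[0,1,0],[1,0,0],[0,0,-1]])
E
python3 - <<'E'
from h import *
from workcell import imaging
o,T=delta([.6255,-.2263,.0344],tool(.129,.56))
f=imaging.grab_frame("wrist");L,m,hsv,O,g=lidpose(f)
t=m&(L[...,2]>.0155)&(abs(L[...,1])<.055)&(abs(L[...,0])<.03)
if t.sum()>5:
    print(t.sum(),rect(L[t]),np.percentile(L[t],[2,50,98],axis=0).round(4))
E
```

```text
tcp [ 0.5603 -0.2313  0.232 ] F [ 0.  -1.3 -0.1] t 11.6 shift [-0.0042 -0.0461  0.2029]
turn [-0.0174 -0.0036 -0.0021]
height hist [(np.float64(-0.05), 22), (np.float64(-0.048), 17), (np.float64(-0.046), 21), (np.float64(-0.044), 18), (np.float64(-0.042), 25), (np.float64(-0.04), 20), (np.float64(-0.038), 22), (np.float64(-0.036), 21), (np.float64(-0.034), 24), (np.float64(-0.032), 22), (np.float64(-0.03), 26), (np.float64(-0.028), 27), (np.float64(-0.026), 24), (np.float64(-0.024), 25), (np.float64(-0.022), 24), (np.float64(-0.02), 81), (np.float64(-0.018), 289), (np.float64(-0.016), 339), (np.float64(-0.014), 360), (np.float64(-0.012), 1105), (np.float64(-0.01), 3119), (np.float64(-0.008), 457), (np.float64(-0.006), 469), (np.float64(-0.004), 2124), (np.float64(-0.002), 4744), (np.float64(0.0), 168), (np.float64(0.002), 15), (np.float64(0.004), 13), (np.float64(0.006), 16), (np.float64(0.008), 9), (np.float64(0.01), 12), (np.float64(0.012), 16), (np.float64(0.014), 16), (np.float64(0.016), 12), (np.float64(0.018), 17), (np.float64(0.02), 169), (np.float64(0.022), 367)]
577 (array([ 6.2, -0.1]), array([69.6, 12.3]), 89.99626159667969) [[ 0.0005 -0.0335  0.0172]
 [ 0.0067  0.0017  0.0223]
 [ 0.0122  0.0336  0.0238]]
```

>>> servo_tool(
  steps=[
    [[-0.002, -0.023, 0, 0, 0, 0, 0.04], [-0.002, -0.023, 0, 0, 0, 0, 0.04], [0, 0, 0.03, 0, 0, 0, 0.04], [0, 0, 0.03, 0, 0, 0, 0.04], [0, 0, 0.03, 0, 0, 0, 0.04]],
  ],
)

```text
clock: 12.07
tcp_pos: [0.5705, -0.2354, 0.1315]
eef_rot: [0.636, 0.724, 0.2, 0.175]
contact_force: [1.0, -0.3, 0.6]
opening: 0.0401
finger_force: 0.0
```

>>> servo_tool(
  steps=[
    [[0, 0, 0.03, 0, 0, 0, 0.04], [0, 0, 0.02, 0, 0, 0, 0.04], [0, 0, 0, 0, 0, 0, 0.04], [0, 0, 0, 0, 0, 0, 0.04]],
  ],
)

```text
clock: 12.4
tcp_pos: [0.5954, -0.2311, 0.0884]
eef_rot: [0.636, 0.725, 0.201, 0.173]
contact_force: [-0.3, 0.2, -0.9]
opening: 0.0399
finger_force: 0.0
```

```bash
python3 - <<'E'
from h import *
delta([.6255,-.2263,.0344],tool(.129,.56))
E
```

```text
tcp [ 0.5954 -0.2311  0.0884] F [-0.3  0.2 -0.9] t 12.4 shift [ 0.0006 -0.0014  0.062 ]
turn [-0.0227 -0.0049 -0.0003]
```

>>> servo_tool(
  steps=[
    [[0, -0.001, 0, -0.02, -0.004, 0, 0.04], [0, 0, 0.02, 0, 0, 0, 0.04], [0, 0, 0.015, 0, 0, 0, 0.04], [0, 0, 0.01, 0, 0, 0, 0.04], [0, 0, 0.005, 0, 0, 0, 0.04]],
  ],
)

```text
clock: 12.82
tcp_pos: [0.6209, -0.2291, 0.0469]
eef_rot: [0.635, 0.722, 0.207, 0.183]
contact_force: [-0.6, 0.1, 1.9]
opening: 0.0401
finger_force: 0.0
```

>>> servo_tool(
  steps=[
    [[0, 0, 0.005, 0, 0, 0, 0.04], [0, 0, 0.003, 0, 0, 0, 0.04], [0, 0, 0, 0, 0, 0, 0.04]],
  ],
)

```text
clock: 13.07
tcp_pos: [0.6246, -0.2288, 0.0396]
eef_rot: [0.635, 0.721, 0.207, 0.183]
contact_force: [-0.6, 0.4, -0.8]
opening: 0.0398
finger_force: 0.0
```

```bash
python3 - <<'E'
from h import *
delta([.6255,-.2263,.0344],tool(.129,.56))
E
```

```text
tcp [ 0.6246 -0.2288  0.0396] F [-0.6  0.4 -0.8] t 13.0667 shift [ 0.0024 -0.0017  0.0051]
turn [-0.0004  0.0022 -0.0013]
```

>>> servo_tool(
  steps=[
    [[0.002, -0.0015, 0.004, 0, 0, 0, 0.04], [0, 0, 0, 0, 0, 0, 0.03], [0, 0, 0, 0, 0, 0, 0.0], [0, 0, 0, 0, 0, 0, 0.0], [0, 0, 0, 0, 0, 0, 0.0]],
  ],
  force=50,
)

```text
clock: 13.48
tcp_pos: [0.6248, -0.2271, 0.0362]
eef_rot: [0.635, 0.721, 0.207, 0.183]
contact_force: [-7.2, -0.3, 8.1]
opening: 0.0112
finger_force: 52.5
```

>>> servo_tool(
  steps=[
    [[0, 0, 0, 0, 0, 0, 0.0], [0, 0, 0, 0, 0, 0, 0.0]],
  ],
)

```text
clock: 13.65
tcp_pos: [0.6248, -0.2272, 0.0362]
eef_rot: [0.635, 0.721, 0.207, 0.183]
contact_force: [-4.8, 0.2, 7.5]
opening: 0.0111
finger_force: 52.4
```

```bash
python3 - <<'E'
from h import *
delta([.6255,-.2263,.0344],tool(.129,.56))
E
```

```text
tcp [ 0.6248 -0.2272  0.0362] F [-4.8  0.2  7.5] t 13.65 shift [ 0.0008 -0.0002  0.0019]
turn [-0.0001  0.0031 -0.0015]
```

>>> servo_tool(
  steps=[
    [[0, 0, -0.004, 0, 0, 0, 0.0], [0, 0, -0.012, 0, 0, 0, 0.0], [0, 0, -0.02, 0, 0, 0, 0.0], [0, 0, -0.03, 0, 0, 0, 0.0], [0, 0, -0.03, 0, 0, 0, 0.0]],
  ],
)

```text
clock: 14.07
tcp_pos: [0.5731, -0.2328, 0.1165]
eef_rot: [0.636, 0.722, 0.206, 0.182]
contact_force: [0.3, -0.2, -2.5]
opening: 0.0107
finger_force: 49.8
```

>>> servo_tool(
  steps=[
    [[0, 0, -0.03, 0, 0, 0, 0.0], [0, 0, -0.03, 0.077, 0, 0, 0.0], [0, 0, -0.025, 0.077, 0, 0, 0.0], [0, 0, -0.02, 0.077, 0, 0, 0.0], [0, 0, -0.01, 0.077, 0, 0, 0.0]],
  ],
)

```text
clock: 14.48
tcp_pos: [0.5268, -0.2385, 0.2047]
eef_rot: [0.653, 0.743, 0.112, 0.098]
contact_force: [1.1, -0.3, -2.1]
opening: 0.0108
finger_force: 49.8
```

>>> servo_tool(
  steps=[
    [[0, 0, 0, 0.077, 0, 0, 0.0], [0, 0, 0, 0, 0, 0, 0.0], [0, 0, 0, 0, 0, 0, 0.0]],
  ],
)

```text
clock: 14.73
tcp_pos: [0.5286, -0.2367, 0.202]
eef_rot: [0.654, 0.748, 0.087, 0.073]
contact_force: [-0.1, 0.1, -3.1]
opening: 0.0111
finger_force: 49.8
```

```bash
python3 - <<'E'
from h import *
delta([.5297,.2326,.25],tool(-.107,.175))
E
```

```text
tcp [ 0.5286 -0.2367  0.202 ] F [-0.1  0.1 -3.1] t 14.7333 shift [ 0.4652  0.0724 -0.03  ]
turn [ 0.0512 -0.0533  0.2352]
```

>>> servo_tool(
  steps=[
    [[0, 0, -0.01, 0.026, -0.027, 0.118, 0.0], [0, 0, -0.01, 0.026, -0.027, 0.118, 0.0], [0.034, -0.0031, -0.003, 0, 0, 0, 0.0], [0.034, -0.0031, -0.003, 0, 0, 0, 0.0], [0.034, -0.0031, -0.003, 0, 0, 0, 0.0]],
  ],
)

```text
clock: 15.15
tcp_pos: [0.5236, -0.1338, 0.2279]
eef_rot: [0.742, 0.665, 0.058, 0.064]
contact_force: [0.0, 0.8, -2.2]
opening: 0.0111
finger_force: 49.8
```

>>> servo_tool(
  steps=[
    [[0.034, -0.0031, -0.003, 0, 0, 0, 0.0], [0.034, -0.0031, -0.003, 0, 0, 0, 0.0], [0.034, -0.0031, -0.003, 0, 0, 0, 0.0], [0.034, -0.0031, -0.003, 0, 0, 0, 0.0], [0.034, -0.0031, -0.003, 0, 0, 0, 0.0]],
  ],
)

```text
clock: 15.57
tcp_pos: [0.5242, 0.0375, 0.2399]
eef_rot: [0.742, 0.665, 0.058, 0.064]
contact_force: [1.4, 0.2, -2.2]
opening: 0.0111
finger_force: 49.8
```

>>> servo_tool(
  steps=[
    [[0.034, -0.0031, -0.003, 0, 0, 0, 0.0], [0.034, -0.0031, -0.003, 0, 0, 0, 0.0], [0.034, -0.0031, -0.003, 0, 0, 0, 0.0], [0.03, -0.0031, 0, 0, 0, 0, 0.0], [0.02, -0.0031, 0, 0, 0, 0, 0.0]],
  ],
)

```text
clock: 15.98
tcp_pos: [0.5242, 0.1912, 0.2459]
eef_rot: [0.741, 0.666, 0.058, 0.063]
contact_force: [0.1, -0.2, -2.1]
opening: 0.0111
finger_force: 49.8
```

>>> servo_tool(
  steps=[
    [[0, 0, 0, 0, 0, 0, 0.0], [0, 0, 0, 0, 0, 0, 0.0]],
  ],
)

```text
clock: 16.15
tcp_pos: [0.5243, 0.1895, 0.2457]
eef_rot: [0.741, 0.666, 0.057, 0.064]
contact_force: [-0.5, -0.7, -3.2]
opening: 0.0114
finger_force: 49.8
```

```bash
python3 - <<'E'
from h import *
from workcell import imaging
o,T=delta([.5297,.2326,.25],tool(-.107,.175))
f=imaging.grab_frame("wrist");np.savez("w6.npz",**f);cv2.imwrite("pics/w6.png",f["pixels"][:,:,::-1])
P=cloud(f);L=T.inv().apply((P-o["tcp_pos"]).reshape(-1,3)).reshape(P.shape)
m=(f["range_z"]>0)&(abs(L[...,1])<.08)&(abs(L[...,0])<.07)&(L[...,2]>-.035)&(L[...,2]<0);q=L[m]
h=np.histogram(q[:,2],bins=np.arange(-.036,.0,.002));print([(round(float(b)*1000),int(n)) for n,b in zip(*h) if n>20])
zc=np.arange(-.036,0,.002)[h[0].argmax()]+.001
b=m&(abs(L[...,2]-zc)<.003);q=L[b];print("board",len(q),rect(q),np.percentile(q,[1,50,99],axis=0).round(4),np.linalg.lstsq(np.c_[q[:,:2],np.ones(len(q))],q[:,2],rcond=None)[0].round(4))
E
```

```text
tcp [0.5243 0.1895 0.2457] F [-0.5 -0.7 -3.2] t 16.15 shift [ 0.0435  0.0015 -0.0041]
turn [-0.0039 -0.0001  0.0003]
[(-36, 43), (-34, 85), (-32, 43), (-30, 36), (-28, 1857), (-26, 18213), (-24, 579), (-22, 149), (-20, 194), (-18, 33)]
board 20649 (array([0.3, 0.1]), array([130.4,  96.4]), 89.9826889038086) [[-0.0201 -0.0633 -0.0266]
 [ 0.0222  0.0004 -0.0252]
 [ 0.0481  0.0637 -0.0236]] [-0.0026 -0.0008 -0.0251]
```

View pics/w6.png

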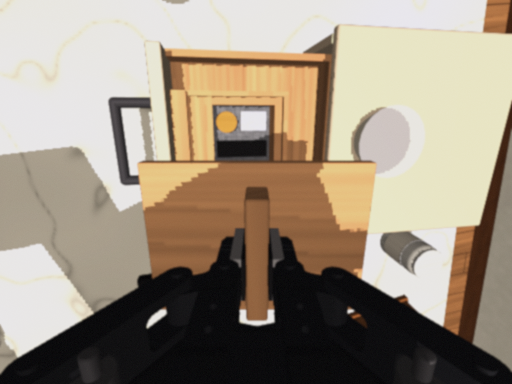

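The lid is held squarely, with its board outline 130.4 x 96.4 mm centred on the tool and its underside 17 mm behind the TCP. The case is visible at (235,130). I'll recheck the case pose from this frame.

```bash
python3 - <<'E'
from h import *
g=np.array([.5297,.2326,0])
for n in("w5","w6"):
    f=dict(np.load(n+".npz"));P=cloud(f);z=P[...,2];ok=f["range_z"]>0
    c=R.from_euler('z',-.107);L=c.inv().apply((P-g).reshape(-1,3)).reshape(P.shape);X,Y=L[...,0],L[...,1]
    fr=ok&(z>.0575)&(z<.0625);sp=ok&(z>.067)&(z<.073)
    def edge(m,ax,side,lo,hi,nm):
        a=L[m];o=1-ax;B=np.arange(lo,hi,.006);E=[]
        for b in B:
            s=a[(a[:,o]>=b)&(a[:,o]<b+.006),ax]
            if len(s)>6:E.append((b+.003,np.percentile(s,4 if side<0 else 96)))
        E=np.array(E)
        if len(E)>3: p=np.polyfit(E[:,0],E[:,1],1);print(n,nm,len(E),"slope %.4f mean %.4f std %.4f"%(p[0],E[:,1].mean(),(E[:,1]-np.polyval(p,E[:,0])).std()))
    edge(fr&(Y>.04)&(Y<.065)&(abs(X)<.055),1,-1,-.045,.055,"+y inner")
    edge(fr&(Y<-.04)&(Y>-.065)&(abs(X)<.055),1,1,-.045,.055,"-y inner")
    edge(fr&(X>.06)&(X<.08)&(abs(Y)<.045),0,-1,-.045,.045,"far inner")
    edge(sp&(X>-.08)&(X<-.045)&(abs(Y)<.055),0,1,-.05,.05,"strip edge")
    edge(sp&(X>-.09)&(X<-.045)&(abs(Y)<.055),0,-1,-.05,.05,"strip outer")
    for nm,m in(("ledge",ok&(z>.046)&(z<.056)&(X>-.05)&(X<-.03)&(abs(Y)<.04)),("frame",fr&(abs(Y)>.04)&(abs(X)<.05)),("strip",sp&(X<-.056)&(X>-.065)&(abs(Y)<.05))):
        if m.sum()>20:print(n,nm,"z",np.median(z[m]).round(4))
E
```

```text
w5 +y inner 17 slope -0.0036 mean 0.0501 std 0.0002
w5 -y inner 17 slope -0.0001 mean -0.0505 std 0.0003
w5 far inner 15 slope 0.0002 mean 0.0669 std 0.0003
w5 strip edge 17 slope 0.0001 mean -0.0548 std 0.0002
w5 strip outer 17 slope -0.0012 mean -0.0749 std 0.0001
w5 ledge z 0.0516
w5 frame z 0.0594
w5 strip z 0.0695
w6 +y inner 17 slope 0.0107 mean 0.0505 std 0.0000
w6 far inner 13 slope -0.0027 mean 0.0668 std 0.0002
w6 strip edge 13 slope -0.0003 mean -0.0549 std 0.0002
w6 strip outer 13 slope -0.0064 mean -0.0731 std 0.0013
w6 ledge z 0.0515
w6 frame z 0.0593
w6 strip z 0.0696
```

```bash
cat >> h.py <<'E'
C0=np.array([.5297,.2326,.0516]);CR=R.from_euler('z',-.107)
OFF=np.array([.0003,.0001,-.0171])
def goal(xc,h,s,y=0.,off=OFF): # TCP so the lid's near lower corner is at case x=xc, h above the ledge, slant s
    o=np.array([xc+.065*np.cos(s),y,h+.065*np.sin(s)]);Rt=tool(-.107,s)
    return C0+CR.apply(o)-Rt.apply(off),Rt
def where(o):
    T=R.from_quat(o["eef_rot"]);p=CR.inv().apply(o["tcp_pos"]+T.apply(OFF)-C0)
    lx=CR.inv().apply(T.apply([0,1,0]));n=p-.065*lx
    print("lid origin mm",(p*1000).round(1),"near corner",(n*1000).round(1),"slant",np.arcsin(lx[2]).round(4),"yaw err",np.arctan2(lx[1],lx[0]).round(4))
E
python3 - <<'E'
from h import *
o,T=delta(*goal(-.048,.030,.175));where(o)
o,T=delta(*goal(-.048,.010,.175))
E
```

```text
tcp [0.5245 0.1886 0.2459] F [ 0.3  0.1 -2.2] t 16.2 shift [ 0.044  -0.0099  0.1706]
turn [-0.0036  0.0005 -0.0009]
lid origin mm [ -3.3 -43.9 211.1] near corner [-67.3 -43.9 200. ] slant 0.1714 yaw err -0.0009
tcp [0.5245 0.1886 0.2459] F [ 0.3  0.1 -2.2] t 16.2 shift [ 0.044  -0.0133  0.1903]
turn [-0.0036  0.0005 -0.0009]
```

>>> servo_tool(
  steps=[
    [[0.022, -0.005, 0, -0.003, 0, 0, 0.0], [0.022, -0.005, 0, 0, 0, 0, 0.0], [0, 0, 0.03, 0, 0, 0, 0.0], [0, 0, 0.03, 0, 0, 0, 0.0], [0, 0, 0.03, 0, 0, 0, 0.0]],
  ],
)

```text
clock: 16.62
tcp_pos: [0.536, 0.2309, 0.1555]
eef_rot: [0.742, 0.665, 0.059, 0.066]
contact_force: [0.1, -0.2, -1.5]
opening: 0.011
finger_force: 49.9
```

>>> servo_tool(
  steps=[
    [[0, 0, 0.03, 0, 0, 0, 0.0], [0, 0, 0.03, 0, 0, 0, 0.0], [0, 0, 0.02, 0, 0, 0, 0.0], [0, 0, 0, 0, 0, 0, 0.0], [0, 0, 0, 0, 0, 0, 0.0]],
  ],
)

```text
clock: 17.03
tcp_pos: [0.5497, 0.229, 0.0771]
eef_rot: [0.742, 0.665, 0.057, 0.065]
contact_force: [-0.1, 0.1, -2.6]
opening: 0.011
finger_force: 49.7
```

```bash
python3 - <<'E'
from h import *
o,T=delta(*goal(-.048,.004,.175));where(o)
E
```

```text
tcp [0.5497 0.229  0.0771] F [-0.1  0.1 -2.6] t 17.0333 shift [ 0.0012 -0.006   0.0264]
turn [-0.001   0.0021 -0.0032]
lid origin mm [17.4 -1.1 42.3] near corner [-46.6  -0.9  31.1] slant 0.174 yaw err -0.0032
```

>>> servo_tool(
  steps=[
    [[0.0012, -0.003, 0.01, 0, 0.002, -0.003, 0.0], [0, -0.003, 0.01, 0, 0, 0, 0.0], [0, 0, 0.005, 0, 0, 0, 0.0], [0, 0, 0, 0, 0, 0, 0.0], [0, 0, 0, 0, 0, 0, 0.0]],
  ],
)

```text
clock: 17.45
tcp_pos: [0.5485, 0.2318, 0.0521]
eef_rot: [0.741, 0.666, 0.059, 0.065]
contact_force: [0.2, -0.5, -2.1]
opening: 0.0107
finger_force: 49.8
```

```bash
python3 - <<'E'
from h import *
o,T=delta(*goal(-.048,.000,.175));where(o)
E
```

```text
tcp [0.5485 0.2318 0.0521] F [ 0.2 -0.5 -2.1] t 17.45 shift [-0.0015 -0.001   0.0059]
turn [ 0.0011 -0.0008  0.0015]
lid origin mm [15.9  1.5 17.3] near corner [-48.1   1.4   5.9] slant 0.1761 yaw err 0.0015
```

>>> servo_tool(
  steps=[
    [[0, 0, 0.001, 0, 0, 0, 0.0]],
  ],
)

```text
clock: 17.53
tcp_pos: [0.549, 0.2319, 0.0515]
eef_rot: [0.741, 0.666, 0.059, 0.065]
contact_force: [0.3, -0.2, -1.7]
opening: 0.0107
finger_force: 49.8
```

>>> servo_tool(
  steps=[
    [[0, 0, 0.001, 0, 0, 0, 0.0]],
  ],
)

```text
clock: 17.62
tcp_pos: [0.5491, 0.2318, 0.0505]
eef_rot: [0.741, 0.666, 0.059, 0.065]
contact_force: [0.5, -0.2, -2.7]
opening: 0.011
finger_force: 49.8
```

>>> servo_tool(
  steps=[
    [[0, 0, 0.001, 0, 0, 0, 0.0]],
  ],
)

```text
clock: 17.7
tcp_pos: [0.5492, 0.2317, 0.0493]
eef_rot: [0.741, 0.666, 0.059, 0.065]
contact_force: [0.7, -0.2, -2.9]
opening: 0.0107
finger_force: 49.8
```

>>> servo_tool(
  steps=[
    [[0, 0, 0, 0, 0, 0, 0.0]],
  ],
)

```text
clock: 17.78
tcp_pos: [0.5491, 0.2317, 0.0491]
eef_rot: [0.741, 0.666, 0.059, 0.065]
contact_force: [-0.1, 0.1, -3.3]
opening: 0.0112
finger_force: 49.8
```

```bash
python3 - <<'E'
from h import *
o,T=delta(*goal(-.048,.000,.175));where(o)
E
```

```text
tcp [0.5491 0.2317 0.0491] F [-0.1  0.1 -3.3] t 17.7833 shift [-0.0014 -0.0011  0.0029]
turn [ 0.0013 -0.0008  0.0013]
lid origin mm [16.5  1.4 14.3] near corner [-47.5   1.3   2.9] slant 0.1763 yaw err 0.0014
```

>>> servo_tool(
  steps=[
    [[-0.0014, 0, 0, 0, 0, 0.0012, 0.0]],
  ],
)

```text
clock: 17.87
tcp_pos: [0.549, 0.2304, 0.0491]
eef_rot: [0.741, 0.666, 0.059, 0.065]
contact_force: [0.3, -1.2, -2.2]
opening: 0.0108
finger_force: 49.8
```

>>> servo_tool(
  steps=[
    [[0, 0, 0.001, 0, 0, 0, 0.0]],
  ],
)

```text
clock: 17.95
tcp_pos: [0.5491, 0.2301, 0.0483]
eef_rot: [0.741, 0.666, 0.059, 0.065]
contact_force: [-0.3, -0.2, -2.8]
opening: 0.0112
finger_force: 49.8
```

>>> servo_tool(
  steps=[
    [[0, 0, 0.001, 0, 0, 0, 0.0]],
  ],
)

```text
clock: 18.03
tcp_pos: [0.5494, 0.2301, 0.0471]
eef_rot: [0.741, 0.666, 0.059, 0.065]
contact_force: [0.7, 0.5, -2.5]
opening: 0.0114
finger_force: 49.8
```

>>> servo_tool(
  steps=[
    [[0, 0, 0.0005, 0, 0, 0, 0.0], [0, 0, 0, 0, 0, 0, 0.0]],
  ],
)

```text
clock: 18.2
tcp_pos: [0.5493, 0.2302, 0.0464]
eef_rot: [0.741, 0.666, 0.059, 0.065]
contact_force: [-0.1, -0.2, -3.3]
opening: 0.0111
finger_force: 49.8
```

```bash
python3 - <<'E'
from h import *
o,T=delta(*goal(-.0645,.001,.175));where(o)
E
```

```text
tcp [0.5493 0.2302 0.0464] F [-0.1 -0.2 -3.3] t 18.2 shift [ 0.     -0.017  -0.0037]
turn [ 0.001  -0.0007  0.0001]
lid origin mm [16.9 -0.  11.7] near corner [-47.1  -0.    0.3] slant 0.176 yaw err 0.0001
```

>>> servo_tool(
  steps=[
    [[0, 0, 0.0006, 0, 0, 0, 0.0]],
  ],
)

```text
clock: 18.28
tcp_pos: [0.5495, 0.2302, 0.046]
eef_rot: [0.741, 0.666, 0.059, 0.065]
contact_force: [0.6, 0.2, -1.0]
opening: 0.0111
finger_force: 50.0
```

>>> servo_tool(
  steps=[
    [[0, 0, 0.0006, 0, 0, 0, 0.0]],
  ],
)

```text
clock: 18.37
tcp_pos: [0.5496, 0.2302, 0.0456]
eef_rot: [0.741, 0.666, 0.059, 0.065]
contact_force: [-1.3, 0.2, 4.2]
opening: 0.0112
finger_force: 50.9
```

>>> servo_tool(
  steps=[
    [[0, 0, 0.0006, 0, 0, 0, 0.0]],
  ],
)

```text
clock: 18.45
tcp_pos: [0.5498, 0.2303, 0.0452]
eef_rot: [0.741, 0.666, 0.059, 0.065]
contact_force: [-2.4, 0.8, 9.1]
opening: 0.0109
finger_force: 52.3
```

```bash
python3 - <<'E'
from h import *
o,T=delta(*goal(-.0645,.001,.175));where(o)
E
```

```text
tcp [0.5498 0.2303 0.0452] F [-2.4  0.8  9.1] t 18.45 shift [-0.0001 -0.0173 -0.0049]
turn [ 0.0016 -0.0009  0.0001]
lid origin mm [17.3  0.1 10.5] near corner [-46.6   0.1  -0.9] slant 0.1766 yaw err 0.0001
```

>>> servo_tool(
  steps=[
    [[0, 0, -0.0018, 0, 0, 0, 0.0], [0, -0.003, -0.0005, 0, 0, 0, 0.0], [0, -0.003, -0.0005, 0, 0, 0, 0.0]],
  ],
)

```text
clock: 18.7
tcp_pos: [0.5431, 0.2308, 0.0464]
eef_rot: [0.741, 0.666, 0.059, 0.065]
contact_force: [-0.3, 0.1, -2.4]
opening: 0.0107
finger_force: 49.8
```

>>> servo_tool(
  steps=[
    [[0, -0.003, -0.0005, 0, 0, 0, 0.0]],
  ],
)

```text
clock: 18.78
tcp_pos: [0.5398, 0.2311, 0.0463]
eef_rot: [0.741, 0.666, 0.059, 0.065]
contact_force: [-1.1, 0.1, -2.3]
opening: 0.0108
finger_force: 49.8
```

>>> servo_tool(
  steps=[
    [[0, -0.003, -0.0005, 0, 0, 0, 0.0]],
  ],
)

```text
clock: 18.87
tcp_pos: [0.5367, 0.2315, 0.0463]
eef_rot: [0.741, 0.666, 0.059, 0.065]
contact_force: [0.3, -0.2, -2.1]
opening: 0.011
finger_force: 49.8
```

>>> servo_tool(
  steps=[
    [[0, -0.003, -0.0005, 0, 0, 0, 0.0]],
  ],
)

```text
clock: 18.95
tcp_pos: [0.5338, 0.2319, 0.0463]
eef_rot: [0.741, 0.666, 0.059, 0.065]
contact_force: [0.1, 0.2, -2.2]
opening: 0.0111
finger_force: 49.8
```

```bash
python3 - <<'E'
from h import *
o,T=delta(*goal(-.0645,.0005,.175));where(o)
E
```

```text
tcp [0.5338 0.2319 0.0463] F [ 0.1  0.2 -2.2] t 18.95 shift [-0.     -0.0017 -0.0005]
turn [ 0.001  -0.0008  0.0002]
lid origin mm [ 1.3 -0.  11.6] near corner [-62.7  -0.    0.2] slant 0.176 yaw err 0.0002
```

>>> servo_tool(
  steps=[
    [[0, -0.001, -0.0002, 0, 0, 0, 0.0]],
  ],
)

```text
clock: 19.03
tcp_pos: [0.5326, 0.232, 0.0464]
eef_rot: [0.741, 0.666, 0.059, 0.065]
contact_force: [-0.4, 0.3, -3.3]
opening: 0.0112
finger_force: 49.8
```

>>> servo_tool(
  steps=[
    [[0, -0.001, -0.0002, 0, 0, 0, 0.0]],
  ],
)

```text
clock: 19.12
tcp_pos: [0.532, 0.2321, 0.0464]
eef_rot: [0.741, 0.666, 0.059, 0.065]
contact_force: [-0.2, -0.7, -2.5]
opening: 0.0111
finger_force: 49.8
```

>>> servo_tool(
  steps=[
    [[0, -0.0007, -0.0001, 0, 0, 0, 0.0]],
  ],
)

```text
clock: 19.2
tcp_pos: [0.5315, 0.2322, 0.0465]
eef_rot: [0.741, 0.666, 0.059, 0.065]
contact_force: [-0.3, -0.3, -2.6]
opening: 0.0109
finger_force: 49.8
```

```bash
python3 - <<'E'
from h import *
o,T=delta(*goal(-.0645,.0005,.175));where(o)
E
```

```text
tcp [0.5315 0.2322 0.0465] F [-0.3 -0.3 -2.6] t 19.2 shift [-0.      0.0006 -0.    ]
turn [ 0.0012 -0.0008  0.0001]
lid origin mm [-1.1  0.  11.7] near corner [-65.1   0.    0.3] slant 0.1762 yaw err 0.0001
```

>>> servo_tool(
  steps=[
    [[0, -0.0005, -0.0001, 0, 0, 0, 0.0]],
  ],
)

```text
clock: 19.28
tcp_pos: [0.5314, 0.2322, 0.0466]
eef_rot: [0.741, 0.666, 0.059, 0.065]
contact_force: [2.9, -1.6, -2.9]
opening: 0.0109
finger_force: 49.5
```

>>> servo_tool(
  steps=[
    [[0, -0.0005, -0.0001, 0, 0, 0, 0.0]],
  ],
)

```text
clock: 19.37
tcp_pos: [0.5313, 0.2323, 0.0467]
eef_rot: [0.741, 0.666, 0.06, 0.066]
contact_force: [6.4, -3.0, -2.4]
opening: 0.0107
finger_force: 49.4
```

```bash
python3 - <<'E'
from h import *
o,T=delta(*goal(-.0645,.0005,.175));where(o)
E
```

```text
tcp [0.5313 0.2323 0.0467] F [ 6.4 -3.  -2.4] t 19.3667 shift [-0.0001  0.0007  0.0003]
turn [ 0.0027 -0.0014  0.0001]
lid origin mm [-1.3  0.1 12. ] near corner [-65.3   0.1   0.5] slant 0.1777 yaw err 0.0001
```

```bash
cat > plan.py <<'E'
from h import *
import sys
from workcell import get_obs
o=get_obs();where(o)
T=R.from_quat(o["eef_rot"]);p=o["tcp_pos"]
S=np.linspace(.1777,.03,7)
for k,s in enumerate(S):
    q,Rt=goal(-.0647-.001*k/6,.0005,s)
    if k: print(np.r_[Tp.inv().apply(q-pp),(Tp.inv()*Rt).as_rotvec()].round(4))
    else: print("first",T.inv().apply(q-p).round(4),(T.inv()*Rt).as_rotvec().round(4))
    pp,Tp=q,Rt
E
python3 plan.py
```

```text
lid origin mm [-1.3  0.1 12. ] near corner [-65.3   0.1   0.5] slant 0.1777 yaw err 0.0001
first [-0.0001  0.0006  0.0001] [ 0.     -0.0014  0.0001]
[ 0.     -0.0006  0.0016  0.0246  0.      0.    ]
[-0.     -0.0006  0.0016  0.0246 -0.     -0.    ]
[ 0.     -0.0006  0.0016  0.0246  0.     -0.    ]
[ 0.     -0.0006  0.0016  0.0246  0.     -0.    ]
[-0.     -0.0006  0.0016  0.0246 -0.      0.    ]
[ 0.     -0.0006  0.0016  0.0246 -0.      0.    ]
```

>>> servo_tool(
  steps=[
    [[0, 0.001, 0.0001, 0, 0, 0, 0.0], [0, -0.0006, 0.0016, 0.0246, 0, 0, 0.0], [0, -0.0006, 0.0016, 0.0246, 0, 0, 0.0]],
  ],
)

```text
clock: 19.62
tcp_pos: [0.5307, 0.2323, 0.0432]
eef_rot: [0.742, 0.667, 0.042, 0.046]
contact_force: [0.0, 0.6, -2.6]
opening: 0.011
finger_force: 49.8
```

>>> servo_tool(
  steps=[
    [[0, -0.0006, 0.0016, 0.0246, 0, 0, 0.0], [0, -0.0006, 0.0016, 0.0246, 0, 0, 0.0]],
  ],
)

```text
clock: 19.78
tcp_pos: [0.5298, 0.2323, 0.0398]
eef_rot: [0.743, 0.668, 0.026, 0.028]
contact_force: [0.4, 0.0, -2.7]
opening: 0.0113
finger_force: 49.8
```

```bash
python3 - <<'E'
from h import *
o,T=delta(*goal(-.0654,.0005,.08));where(o)
E
```

```text
tcp [0.5298 0.2323 0.0398] F [ 0.4  0.  -2.7] t 19.7833 shift [-0.      0.0006 -0.0004]
turn [-0.004  -0.0008  0.0002]
lid origin mm [-1.1  0.   5.2] near corner [-65.9   0.    0.3] slant 0.076 yaw err 0.0002
```

>>> servo_tool(
  steps=[
    [[0, -0.0003, 0.0016, 0.0246, 0, 0, 0.0], [0, -0.0003, 0.0016, 0.0246, 0, 0, 0.0]],
  ],
)

```text
clock: 19.95
tcp_pos: [0.5294, 0.2323, 0.0365]
eef_rot: [0.744, 0.668, 0.009, 0.01]
contact_force: [-0.8, 0.6, -2.1]
opening: 0.0111
finger_force: 49.8
```

>>> servo_tool(
  steps=[
    [[0, -0.0002, 0.0009, 0.0135, 0, 0, 0.0]],
  ],
)

```text
clock: 20.03
tcp_pos: [0.5295, 0.2323, 0.0355]
eef_rot: [0.744, 0.668, 0.005, 0.005]
contact_force: [-0.3, -0.2, -2.0]
opening: 0.0105
finger_force: 49.8
```

>>> servo_tool(
  steps=[
    [[0, 0, 0.0005, 0.008, 0, 0, 0.0]],
  ],
)

```text
clock: 20.12
tcp_pos: [0.5294, 0.2323, 0.035]
eef_rot: [0.744, 0.668, 0.002, 0.002]
contact_force: [0.4, -0.4, -2.5]
opening: 0.0112
finger_force: 49.9
```

```bash
python3 - <<'E'
from h import *
o,T=delta(*goal(-.0656,.0,.0));where(o)
E
```

```text
tcp [0.5294 0.2323 0.035 ] F [ 0.4 -0.4 -2.5] t 20.1167 shift [ 0.0001 -0.0005  0.0005]
turn [ 0.006  -0.0006 -0.0001]
lid origin mm [-0.2 -0.1  0.5] near corner [-65.2  -0.1   0.1] slant 0.006 yaw err -0.0001
```

>>> servo_tool(
  steps=[
    [[0, -0.0002, 0.0004, 0.005, 0, 0, 0.0]],
  ],
)

```text
clock: 20.2
tcp_pos: [0.5292, 0.2323, 0.0347]
eef_rot: [0.744, 0.668, 0.001, 0.0]
contact_force: [0.4, -0.5, -2.1]
opening: 0.0109
finger_force: 49.9
```

>>> servo_tool(
  steps=[
    [[0, 0, 0.0005, 0, 0, 0, 0.0]],
  ],
)

```text
clock: 20.28
tcp_pos: [0.5293, 0.2324, 0.0344]
eef_rot: [0.744, 0.668, 0.001, 0.001]
contact_force: [-1.0, 0.3, 2.7]
opening: 0.0109
finger_force: 50.6
```

>>> servo_tool(
  steps=[
    [[0, 0, 0, 0, 0, 0, 0.0]],
  ],
)

```text
clock: 20.37
tcp_pos: [0.5293, 0.2324, 0.0345]
eef_rot: [0.744, 0.668, 0.001, 0.001]
contact_force: [0.4, -0.4, -0.5]
opening: 0.0112
finger_force: 50.1
```

```bash
python3 - <<'E'
from h import *
o,T=delta(*goal(-.0656,.0,.0));where(o)
E
```

```text
tcp [0.5293 0.2324 0.0345] F [ 0.4 -0.4 -0.5] t 20.3667 shift [-0.     -0.0003  0.    ]
turn [ 0.0026 -0.0007  0.0003]
lid origin mm [-0.3  0.   0. ] near corner [-65.3  -0.   -0.1] slant 0.0026 yaw err 0.0003
```

>>> servo_tool(
  steps=[
    [[0, 0, 0, 0, 0, 0, 0.02], [0, 0, 0, 0, 0, 0, 0.035], [0, 0, 0, 0, 0, 0, 0.035], [0, 0, -0.01, 0, 0, 0, 0.035], [0, 0, -0.03, 0, 0, 0, 0.035]],
  ],
)

```text
clock: 20.78
tcp_pos: [0.5275, 0.2318, 0.0722]
eef_rot: [0.744, 0.668, -0.002, -0.001]
contact_force: [-0.1, 0.3, -0.8]
opening: 0.0351
finger_force: 0.0
```

>>> servo_tool(
  steps=[
    [[-0.01, 0, -0.035, 0, 0, 0, 0.035], [-0.01, 0, -0.035, 0, 0, 0, 0.035], [-0.015, 0, -0.035, 0, 0, 0, 0.035], [-0.015, 0, -0.035, 0, 0, 0, 0.035], [-0.01, 0, -0.02, 0, 0, 0, 0.035]],
  ],
)

```text
clock: 21.2
tcp_pos: [0.5228, 0.1718, 0.239]
eef_rot: [0.744, 0.668, 0.003, 0.002]
contact_force: [-0.2, -0.1, -0.4]
opening: 0.0351
finger_force: 0.0
```

>>> servo_tool(
  steps=[
    [[0, 0, 0, 0, 0, 0, 0.035], [0, 0, 0, 0, 0, 0, 0.035]],
  ],
)

```text
clock: 21.37
tcp_pos: [0.5226, 0.1723, 0.2359]
eef_rot: [0.744, 0.668, 0.002, 0.001]
contact_force: [-0.1, 1.0, -0.6]
opening: 0.0349
finger_force: 0.0
```

```bash
python3 - <<'E'
from h import *
from workcell import imaging,get_obs
f=imaging.grab_frame("wrist");P=cloud(f);o=get_obs();print(o["contact_force"],o["clock"])
L=CR.inv().apply((P-C0).reshape(-1,3)).reshape(P.shape);X,Y,Z=[L[...,i] for i in range(3)]
ok=f["range_z"]>0
b=ok&(abs(X)<.08)&(abs(Y)<.06)&(Z>.004)&(Z<.012)&(X>-.054);q=L[b];co=np.linalg.lstsq(np.c_[q[:,:2],np.ones(len(q))],q[:,2],rcond=None)[0];print("lid top z",np.median(q[:,2]),"slopes",co.round(4))
t=ok&(abs(X)<.03)&(abs(Y)<.05)&(Z>.026)&(Z<.036);print("bar top",np.median(Z[t]).round(4),rect(L[t]))
s=ok&(Z>.016)&(Z<.022)&(X>-.08)&(X<-.045)&(abs(Y)<.05);print("strip edge",np.percentile(X[s],96).round(4))
print("panel top x",np.median(X[ok&(Z>.034)&(Z<.042)&(X<-.065)&(X>-.11)&(abs(Y)<.08)]).round(4),"(was",-.093+.0108,")")
cv2.imwrite("pics/w7.png",f["pixels"][:,:,::-1])
E
```

```text
[ 0.27666104  0.48652471 -0.32091082] 21.4167
lid top z 0.007941006013455853 slopes [0.0003 0.0003 0.0079]
bar top 0.0318 (array([-0.2, -0.5]), array([12. , 68.9]), 0.22873719036579132)
strip edge -0.0548
panel top x -0.0821 (was -0.0822 )
```

View pics/w7.png

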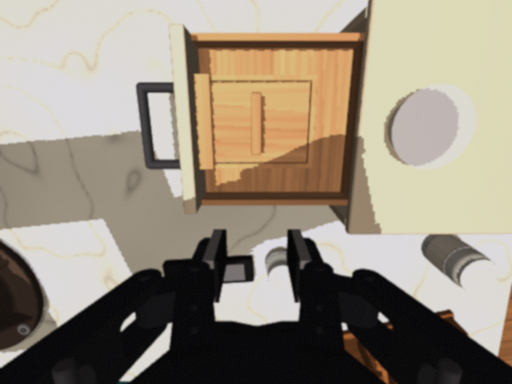

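The lid lies flat and flush under the strip, its bar at (256,125). Its slope is under 0.001 rad, and the drawer hasn't moved.

```bash
python3 -c "
from workcell import hand_in
print(hand_in())"
```

```text
the job is handed in; nothing more can be done
None
```

I pulled the drawer open to its stop, seated the lid flat and flush in the case under the keeper strip, and handed the job in at about 21 s; no verdict came back.

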